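# Fetch the heat sink from behind the bottles

### The job

The next board needs the heat sink that sits in its cradle behind the clear alcohol bottle and the flux bottle. Leave it in its cradle until you have stood both bottles upright on the blue side mat; then put the heat sink, base down, on the middle of the yellow kitting pad while they stand there; last, stand each bottle back upright in the middle of the very coaster it came from. Do not knock the bottles over or push the solder reel out of its place.

Things in the scene. Friction and masses are not known exactly. Their poses are not given: they have to be found in the camera images.
- alcohol_bottle: Clear round bottle with a flat white cap, 120 mm tall, loose, about 0.18 kg; body diameter 58 mm up to about 95 mm height, then a 30 mm neck and a 44 mm cap at the top. It stands upright on one of the two cork coasters of the cradle (which one changes). Origin at the centre of its underside, z up.
- flux_bottle: White bottle with a yellow label and a red pointed cap, 88 mm tall, loose, 0.045 kg; body diameter 36 mm up to 55 mm height, then a 20 mm cap, a 6 mm needle from 70 mm up. It stands upright on the other coaster. Origin at the centre of its underside, z up.
- heat_sink: Finned light aluminium heat sink, loose, 0.03 kg: 24 mm along its x, 30 mm along its y, 18 mm tall. Lies base down between the rails of the cradle. Origin at the centre of its underside, z up; grip it across its x sides (the rails block its y sides).
- cradle: Fixed. Grey plate 34 x 66 mm, 3 mm thick, with two blue rails 15 mm tall (tops at 18 mm) running along x at y = +26 and -26 mm, inner faces 44 mm apart; the heat sink sits between them, over the origin. In front (-x) lie two round cork coasters, 64 mm across and 3 mm thick, centred at x = -54 mm, y = +35 and -35 mm. Origin at the bench surface under the plate's centre; +x points from the coasters to the heat sink.
- side_mat: Fixed flat blue mat on the bench, 76 mm (x) by 130 mm (y), 3 mm thick, with a thin white border line: the side area for both bottles, one beside the other along y. Origin at the centre of its underside.
- kit_pad: Fixed flat square yellow pad with a white middle, 64 x 64 mm, 3 mm thick: where the heat sink goes. Origin at the centre of its underside.
- solder_reel: Blue reel of solder standing on its flange, 60 mm across, 56 mm tall, loose, 0.26 kg, a bystander. Origin at the centre of its underside.

How it is judged:
By the outcome, as a careful person would: the job done as asked, in the order asked, and still so for the second after the job is handed in, with the robot touching nothing.
It also fails if it takes over 109 s, if anything falls off the work surface, if the arm or the gripper's body presses on something with over 40 N, if the wrist force passes 120 N, or if a joint passes its speed limit or range.

### The arm

A 6-joint arm with a two-finger parallel gripper is mounted at the origin on a cart in front of the work surface, level with it; the furniture and walls round the work are solid. World frame = base frame: x ahead of the robot, y to its left, z up, the work surface at z = 0. Lengths are in m, angles in degrees, forces in N, time in s.
With the tool pointing down it reaches from about 0.25 to 0.725 m from the base axis. Payload 9.7 kg.
Tool frame: the origin (TCP) lies at the very end of the fingers, on their centre line; the grasp point (between the pads) lies 19 mm behind it (bot.hold_point_z is the distance from the TCP to the grasp point, in m); z points along the fingers, y is the line along which they close (so a half turn about z gives the same grasp; the last joint's range is limited). The gripper opens to 85 mm and grips with 20 to 120 N. Pads are 22 mm wide; open, the fingers measure 114 mm over their backs; the gripper's body (76 mm by 85 mm) begins 54 mm behind the grasp point. The pads swing forward as they close: fully open they stand 13 mm farther back than shut.
Start: joints at [0, 4.979, 10.078, 95.1, 0, 90], TCP at [0.55, -0, 0.231] pointing down, gripper open.
Joint ranges: [-179.16, 179.16], [-48.56, 103.87], [-65.8, 70.77], [-126.05, 130.52], [-82.76, 87.17], [-180, 180]. Speed limits (degrees/s): [127.2, 127.2, 147.25, 180, 180, 180].

### API

Orientations are given as [roll, pitch, yaw] about the fixed x, y, z axes, in that order (R = Rz(yaw) Ry(pitch) Rx(roll)).
In Python, from workcell import bot gives the robot as it stands.
- The arm moves only by the tool play_rows, never from a script. Its argument "targets" is a list of rows, each an object with "grip": the closure in counts, from 0 (fully open) to 255 (shut); "linear": the shift along the world's x, y, z in cm, a list of three; "delta_rot": the turn, a rotation vector about the world's x, y, z in rad, a list of three. A call has 1 to 10 rows; each row is the pose to reach, as a shift and turn from the pose commanded when the call began; what a row does not reach only later rows make up. A row lasts 1/10 s, in which the tool goes at most 50 mm and 8.59 degrees, less where a joint would pass 70% of its speed; a pose out of reach is approached as far as the arm can. A call with a gripper value outside its range is refused whole. The fingers move at their own pace and stop on an object; "force" is the grip in N (left out, the last holds). Time passes only in rows, so rows that repeat a pose let the fingers close. It gives the time, the measured TCP pose, the force, the opening and the grip force at its end, in the units of the state.
- bot.get_obs(): the state, without advancing time (a new reading comes with each control period).
- bot.camera(name): name is "scene" or "side" or "wrist"; returns a dict with "color" (420x560x3 uint8, red, green, blue), "range_z" (420x560 float32, m along the optical axis (not along the pixel's ray), 0 where there is no reading), "fov_y" (degrees; the focal length in pixels is half the picture's height over the tangent of half this angle, whatever the lens; pixels are square), "cx", "cy" (the principal point, pixels), "world_to_cam" (4x4, takes a point from world to camera coordinates). Camera axes: x right, y up, looking along -z (the intrinsics and any distortion apply to the point x, -y, -z); pixel columns grow to the right and rows downward; lengths in m; the calibration is good to about 2 mm. A picture is of the moment at which its call begins.
- bot.job_done(): hands the job in; it is judged then, once.
Trained networks look in a picture, given as the dict that the camera call returned (one of the last four; its "shot" number tells which), for a name from the list of things; names that differ only in an ending like _2 or _b are one class to them, and where a whole thing is asked for, a point or a joint stands for the part that bears it (a point fixed in the world has none). Each returns a list of dicts, best first, with "conf" (0 to 1); they miss things now and then, are a little off and sometimes report something else, mostly with a low value. They report only what shows in the picture. A call takes as long as a camera call.
- bot.search_frame(picture, target): "box" ([left, top, right, bottom] in pixels, round what is visible of it).
- bot.trace(picture, target): "pixels" (420x560 bool, what is visible of it) and "box" ([left, top, right, bottom] in pixels, round what is visible of it).
- bot.pinpoint(picture, target): "pixel" ([column, row] in pixels: a listed point, or the origin of a listed thing).
The state is a dict: "time": time; "q": joint angles; "qd": joint speeds; "joint_efforts": joint torques, N m; "ee_pos": TCP position; "tcp_rot": TCP orientation; "wrist_force": force on the tool from outside, world axes, zero at the start; "torque": the same for the moment, N m; "opening": finger opening in m; "grasp_force": force on a finger pad.
Only numpy, scipy, OpenCV 4.12 (cv2) and the standard library are available. Lean on these libraries where they do the work, as an engineer would, in place of code of your own. Each camera call takes 0.05 s, during which the arm holds its last target. There are 200 camera calls.

## Working session

There is one attempt and no reset: what is moved stays moved. The work goes in short steps, Python scripts to look and compute and a tool call to move; the robot and the scene stay as the last step left them, time stands still between calls to the robot, and variables do not carry over. Pictures are saved under pics/ and viewed, at most 14 in all, crops included, and the job is handed in when it is done.

Besides the shell and the picture viewer there is one more tool, called as name(argument=value, ...) on one line, values as JSON. play_rows: Moves the arm, as the interface text tells. Its arguments: {"type":"object","properties":{"targets":{"type":"array","items":{"type":"object","properties":{"grip":{"type":"number"},"linear":{"type":"array","items":{"type":"number"}},"delta_rot":{"type":"array","items":{"type":"number"}}}}},"force":{"type":"number"}},"required":["targets"]}

```bash
ls; mkdir -p pics
cat > h.py <<'E'
import numpy as np, cv2
from workcell import bot
def pts(p):
    H,W=p["range_z"].shape; f=H/2/np.tan(np.radians(p["fov_y"])/2)
    v,u=np.mgrid[:H,:W]; d=p["range_z"].astype(float)
    c=np.stack([(u-p["cx"])*d/f,-(v-p["cy"])*d/f,-d,np.ones_like(d)],-1)
    return (c@np.linalg.inv(p["world_to_cam"]).T)[...,:3]
def save(p,n): cv2.imwrite("pics/"+n,p["color"][...,::-1])
names=["alcohol_bottle","flux_bottle","heat_sink","cradle","side_mat","kit_pad","solder_reel"]
def report(p,names=names):
    P=pts(p)
    for n in names:
        for r in bot.trace(p,n)[:2]:
            m=r["pixels"]&(p["range_z"]>0); q=P[m]
            if len(q)<5: continue
            print(n,round(r["conf"],2),np.round(r["box"]).tolist(),"med",np.round(np.median(q,0),3),"lo",np.round(np.percentile(q,3,0),3),"hi",np.round(np.percentile(q,97,0),3))
E
python3 - <<'E'
from h import *
print({k:np.round(v,3).tolist() if not isinstance(v,(int,float)) else v for k,v in bot.get_obs().items()})
for c in ("scene","side"):
    p=bot.camera(c); save(p,c+"0.png"); print(c,p.keys(),p["fov_y"],p["cx"],p["cy"],np.round(np.linalg.inv(p["world_to_cam"]),2).tolist()); report(p)
E
```

```text
pics
{'time': 0.0, 'q': [0.0, 5.011, 10.034, 95.1, -0.0, 90.0], 'qd': [0.003, 0.057, -0.011, -0.024, 0.039, 0.026], 'joint_efforts': [0.001, -52.039, 46.48, 0.016, 0.0, -0.0], 'ee_pos': [0.55, -0.0, 0.231], 'tcp_rot': [-179.924, 0.0, 90.0], 'wrist_force': [0.48, -0.214, 0.005], 'torque': [0.018, -0.056, -0.09], 'grasp_force': 0.0, 'opening': 0.08552101201910127}
scene dict_keys(['color', 'range_z', 'fov_y', 'cx', 'cy', 'world_to_cam', 'shot']) 48.068982036982376 289.66955681505635 205.3792797878178 [[-0.7, -0.6, 0.38, 0.84], [0.71, -0.61, 0.36, 0.61], [0.01, 0.52, 0.85, 0.8], [0.0, 0.0, 0.0, 1.0]]
alcohol_bottle 0.71 [242.0, 105.0, 275.0, 166.0] med [0.454 0.148 0.085] lo [0.424 0.118 0.013] hi [0.471 0.163 0.124]
alcohol_bottle 0.4 [242.0, 234.0, 307.0, 274.0] med [0.589 0.329 0.004] lo [0.533 0.276 0.001] hi [0.644 0.382 0.006]
flux_bottle 0.73 [284.0, 124.0, 300.0, 161.0] med [0.404 0.191 0.048] lo [0.381 0.171 0.005] hi [0.414 0.202 0.077]
flux_bottle 0.65 [269.0, 164.0, 284.0, 179.0] med [0.457 0.199 0.007] lo [0.44  0.183 0.003] hi [0.471 0.21  0.022]
heat_sink 0.71 [268.0, 163
[... 990 characters left out ...]
 hi [0.414 0.199 0.079]
heat_sink 0.7 [263.0, 150.0, 284.0, 167.0] med [0.458 0.194 0.01 ] lo [0.444 0.178 0.003] hi [0.472 0.209 0.022]
heat_sink 0.4 [215.0, 219.0, 286.0, 262.0] med [0.59  0.326 0.004] lo [0.534 0.271 0.001] hi [0.647 0.379 0.006]
cradle 0.73 [251.0, 136.0, 313.0, 170.0] med [0.434 0.189 0.004] lo [0.371 0.148 0.   ] hi [0.484 0.223 0.019]
side_mat 0.79 [214.0, 218.0, 284.0, 262.0] med [0.59  0.326 0.004] lo [0.534 0.271 0.001] hi [0.647 0.379 0.006]
kit_pad 0.65 [166.0, 198.0, 210.0, 239.0] med [0.672 0.216 0.004] lo [0.642 0.186 0.001] hi [0.701 0.245 0.007]
solder_reel 0.8 [310.0, 256.0, 347.0, 297.0] med [0.517 0.467 0.04 ] lo [0.488 0.44  0.003] hi [0.54  0.491 0.043]
```

Run:
```python
import cv2
a=cv2.imread("pics/scene0.png")[80:320,150:430]
cv2.imwrite("pics/crop0.png",cv2.resize(a,None,fx=2.5,fy=2.5,interpolation=cv2.INTER_CUBIC))
```

```text
(no output)
```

View pics/crop0.png

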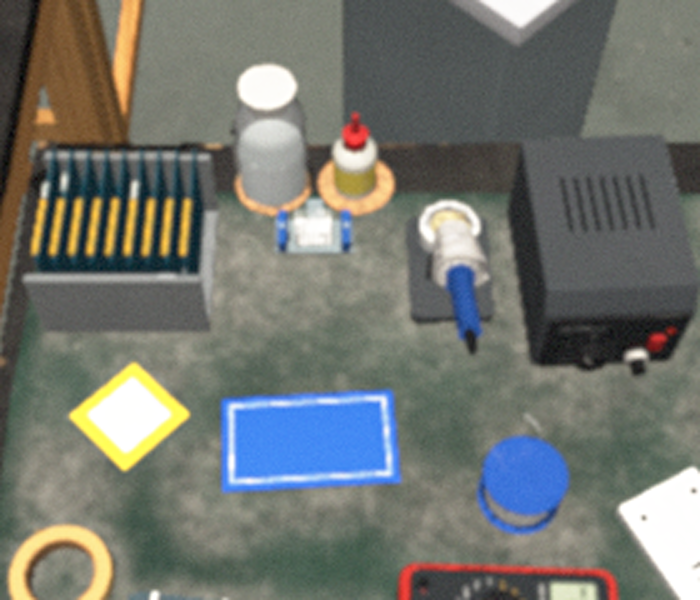

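The crop shows both bottles on their coasters, with the alcohol bottle at (270,140) and the flux at (355,165). The heat sink is at (313,228), the kit pad at (130,415), the mat at (310,440) and the reel at (525,480). The rack at (120,240) and the iron stand at (450,260) are nearby obstacles.

Run:
```python
from h import *
from collections import defaultdict
allp=[]
for c in ("scene","side"):
    p=bot.camera(c); P=pts(p); C=p["color"].astype(int); ok=p["range_z"]>0
    allp.append(P[ok])
    hsv=cv2.cvtColor(p["color"],cv2.COLOR_RGB2HSV)
    for n in ("side_mat","kit_pad"):
        r=bot.trace(p,n)[0]; q=P[r["pixels"]&ok]; q=q[abs(q[:,2]-.003)<.006]
        print(c,n,cv2.minAreaRect((q[:,:2]*1000).astype(np.float32)))
    # blue rails
    reg=(P[...,0]>.40)&(P[...,0]<.5)&(P[...,1]>.14)&(P[...,1]<.25)&ok
    m=reg&(hsv[...,0]>95)&(hsv[...,0]<130)&(hsv[...,1]>120)&(P[...,2]>.008)
    q=P[m]; k,l,cen=cv2.kmeans((q[:,:2]).astype(np.float32),2,None,(3,50,1e-5),5,cv2.KMEANS_PP_CENTERS)
    print(c,"rails",len(q),cen, "yaw axis",np.degrees(np.arctan2(*(cen[1]-cen[0])[::-1])))
    # coaster pixels (cork)
    reg=(P[...,0]>.34)&(P[...,0]<.5)&(P[...,1]>.1)&(P[...,1]<.26)&ok&(P[...,2]<.012)
    m=reg&(hsv[...,0]>5)&(hsv[...,0]<22)&(hsv[...,1]>70)
    q=P[m]; print("cork",len(q),q.min(0),q.max(0))
    np.save(f"cork_{c}.npy",q)
    for n in names:
        r=bot.pinpoint(p,n)
        if r:
            u,v=r[0]["pixel"]; H=420; f=H/2/np.tan(np.radians(p["fov_y"])/2)
            M=np.linalg.inv(p["world_to_cam"]); d=M[:3,:3]@np.array([(u-p["cx"])/f,-(v-p["cy"])/f,-1]); o=M[:3,3]
            z={"alcohol_bottle":.003,"flux_bottle":.003,"heat_sink":.003}.get(n,0)
            t=(z-o[2])/d[2]; print(n,round(r[0]["conf"],2),np.round(o+t*d,4))
A=np.vstack(allp)
H=defaultdict(float)
for x,y,z in A: 
    k=(int(x//.025),int(y//.025)); H[k]=max(H[k],z)
print("cm heights; cols y from",-.0)
ys=range(-2,24); print("      "+" ".join(f"{j*2.5:4.0f}" for j in ys))
for i in range(8,32): print(f"{i*25:4d} "," ".join(f"{H[(i,j)]*100:4.0f}" if (i,j) in H else "   ." for j in ys))
```

```text
scene side_mat ((588.8651123046875, 328.47320556640625), (78.23677062988281, 128.71487426757812), 48.44474411010742)
scene kit_pad ((669.6929931640625, 217.11532592773438), (67.25676727294922, 66.3224105834961), 88.91773223876953)
scene rails 60 [[0.4779231  0.18378909]
 [0.4418287  0.22048195]] yaw axis 134.52892
cork 517 [ 0.34007671  0.10527926 -0.00303634] [0.47596094 0.21749525 0.01182737]
alcohol_bottle 0.92 [0.4381 0.1279 0.003 ]
flux_bottle 0.88 [0.3925 0.1814 0.003 ]
heat_sink 0.44 [0.4508 0.1978 0.003 ]
cradle 0.71 [0.4565 0.1991 0.    ]
side_mat 0.95 [0.5876 0.3282 0.    ]
solder_reel 0.6 [0.5126 0.4699 0.    ]Traceback (most recent call last):
  File "<stdin>", line 9, in <module>
IndexError: list index out of range
```

Run:
```python
from h import *
from collections import defaultdict
allp=[]
for c in ("scene","side"):
    p=bot.camera(c); P=pts(p); ok=p["range_z"]>0
    allp.append(P[ok])
    hsv=cv2.cvtColor(p["color"],cv2.COLOR_RGB2HSV)
    for n in ("side_mat","kit_pad"):
        for r in bot.trace(p,n)[:1]:
            q=P[r["pixels"]&ok]; q=q[abs(q[:,2]-.003)<.006]
            print(c,n,cv2.minAreaRect((q[:,:2]*1000).astype(np.float32)))
    if c=="side":
      reg=(P[...,0]>.40)&(P[...,0]<.5)&(P[...,1]>.14)&(P[...,1]<.25)&ok
      m=reg&(hsv[...,0]>95)&(hsv[...,0]<130)&(hsv[...,1]>120)&(P[...,2]>.008)
      q=P[m]; k,l,cen=cv2.kmeans((q[:,:2]).astype(np.float32),2,None,(3,50,1e-5),5,cv2.KMEANS_PP_CENTERS)
      print(c,"rails",len(q),cen, "yaw axis",np.degrees(np.arctan2(*(cen[1]-cen[0])[::-1])))
      for n in names:
        r=bot.pinpoint(p,n)
        if r:
            u,v=r[0]["pixel"]; H=420; f=H/2/np.tan(np.radians(p["fov_y"])/2)
            M=np.linalg.inv(p["world_to_cam"]); d=M[:3,:3]@np.array([(u-p["cx"])/f,-(v-p["cy"])/f,-1]); o=M[:3,3]
            z={"alcohol_bottle":.003,"flux_bottle":.003,"heat_sink":.003}.get(n,0)
            t=(z-o[2])/d[2]; print(n,round(r[0]["conf"],2),np.round(o+t*d,4))
A=np.vstack(allp)
H=defaultdict(float)
for x,y,z in A: 
    k=(int(x//.025),int(y//.025)); H[k]=max(H[k],z)
ys=range(-2,24); print("      "+" ".join(f"{j*2.5:4.0f}" for j in ys))
for i in range(8,32): print(f"{i*25:4d} "," ".join(f"{H[(i,j)]*100:4.0f}" if (i,j) in H else "   ." for j in ys))
```

```text
scene side_mat ((588.2166748046875, 327.7227478027344), (79.11812591552734, 129.17340087890625), 48.773006439208984)
scene kit_pad ((669.6834106445312, 217.23635864257812), (65.03205108642578, 67.1814956665039), 0.4381922781467438)
side side_mat ((589.284912109375, 324.213623046875), (80.57865905761719, 132.78746032714844), 47.466678619384766)
side kit_pad ((671.1130981445312, 213.93991088867188), (64.26286315917969, 65.00144958496094), 1.236382246017456)
side rails 89 [[0.44113427 0.21565378]
 [0.47831514 0.17970958]] yaw axis -44.031116
alcohol_bottle 0.71 [0.4393 0.1218 0.003 ]
flux_bottle 0.88 [0.389  0.1828 0.003 ]
heat_sink 0.49 [0.4619 0.1894 0.003 ]
cradle 0.6 [0.46   0.1958 0.    ]
side_mat 0.79 [0.5864 0.3319 0.    ]
kit_pad 0.92 [0.674 0.221 0.   ]
solder_reel 0.89 [0.5135 0.4639 0.    ]
        -5   -2    0    2    5    8   10   12   15   18   20   22   25   28   30   32   35   38   40   42   45   48   50   52   55   58
 200     .    .    .    .    .    .    .    .    .    .    .    .    .    .    .    .    0    1   17   18   18   18   18   18   18   18
 225     .    .   
[... 2409 characters left out ...]
    4    1    1    1
 675    41   26    0    0    0    0    1    1    1    1    1    1    1    1    1    1    1    1    2    4    6    5    5    1    2    1
 700    42   43    8    0    0    0    1    1    1    1    1    1    1    1    1    1    2    6    6    4    5    6    6    1    1    1
 725     .   42   41    8    1    0    0    0    1    1    1    1    1    1    1    2    2    7    8    9   10    5    6    1    1    1
 750     .    .   40   41    9    0    0    0    0    1    1    2    2    2    2    7    7    7    8    8    4    2    2    1    1    1
 775     .    .    .   40   40    9    0    0    0    0    1    2    2    1    2    1    7    7    4    7    6    2    1    1    1    .
```

play_rows(targets=[{"grip":0,"linear":[-4,4,1],"delta_rot":[0,0,0.14]},{"grip":0,"linear":[-7,8,2],"delta_rot":[0,0,0.28]},{"grip":0,"linear":[-10,12,3],"delta_rot":[0,0,0.42]},{"grip":0,"linear":[-12,16,4],"delta_rot":[0,0,0.56]},{"grip":0,"linear":[-12,16,4],"delta_rot":[0,0,0.7]},{"grip":0,"linear":[-12,16,4],"delta_rot":[0,0,0.785]},{"grip":0,"linear":[-12,16,4],"delta_rot":[0,0,0.785]},{"grip":0,"linear":[-12,16,4],"delta_rot":[0,0,0.785]}])

```text
time: 2.85
ee_pos: [0.43, 0.1599, 0.2712]
tcp_rot: [-180.0, 0.0, 134.8]
wrist_force: [-0.1, 0.3, 0.9]
opening: 0.0854
grasp_force: 0.0
```

Run:
```python
from h import *
p=bot.camera("wrist"); save(p,"w1.png"); print(p["fov_y"],np.round(np.linalg.inv(p["world_to_cam"]),3).tolist()); report(p)
for n in names:
  for r in bot.pinpoint(p,n)[:1]: print(n,r)
```

```text
69.61249056198191 [[0.71, -0.679, -0.188, 0.383], [0.704, 0.684, 0.189, 0.208], [0.0, -0.266, 0.964, 0.414], [0.0, 0.0, 0.0, 1.0]]
alcohol_bottle 0.93 [247.0, 176.0, 298.0, 244.0] med [0.436 0.14  0.121] lo [0.415 0.115 0.025] hi [0.461 0.16  0.124]
flux_bottle 0.6 [258.0, 133.0, 287.0, 163.0] med [0.395 0.184 0.055] lo [0.38  0.167 0.025] hi [0.412 0.198 0.083]
heat_sink 0.49 [422.0, 118.0, 482.0, 218.0] med [0.586 0.328 0.003] lo [0.532 0.272 0.002] hi [0.644 0.38  0.005]
cradle 0.98 [251.0, 118.0, 330.0, 198.0] med [0.42  0.189 0.003] lo [0.367 0.155 0.001] hi [0.48  0.222 0.018]
side_mat 0.9 [418.0, 114.0, 480.0, 217.0] med [0.586 0.328 0.003] lo [0.532 0.272 0.002] hi [0.645 0.381 0.005]
kit_pad 0.82 [396.0, 233.0, 450.0, 285.0] med [0.668 0.221 0.003] lo [0.64  0.195 0.002] hi [0.699 0.246 0.005]
solder_reel 0.81 [481.0, 7.0, 556.0, 67.0] med [0.506 0.461 0.04 ] lo [0.485 0.439 0.003] hi [0.537 0.489 0.042]
alcohol_bottle {'pixel': [274.4, 197.8], 'conf': 0.93}
flux_bottle {'pixel': [273.6, 146.6], 'conf': 0.98}
heat_sink {'pixel': [309.9, 171.4], 'conf': 0.84}
cradle {'pixel': [314.9, 169.1], 'conf': 0.89}
side_mat {'pixel': [451.4, 167.2], 'conf': 0.77}
kit_pad {'pixel': [420.5, 258.6], 'conf': 0.76}
solder_reel {'pixel': [499.8, 45.9], 'conf': 0.92}
```

View pics/w1.png

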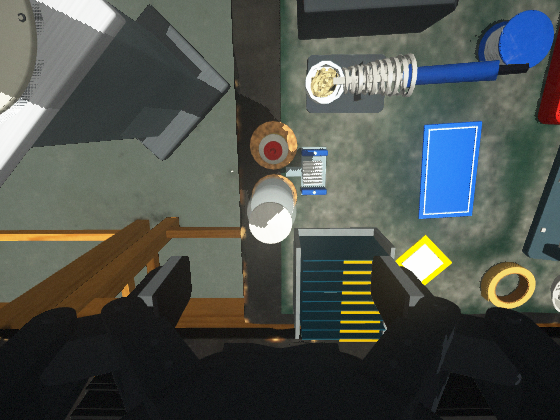

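The wrist view shows the alcohol bottle at (272,210), the flux bottle on its coaster at (274,147) and the sink between the rails at (313,171). The mat is at (450,170), the kit pad at (423,260), and the rack's edge lies below the alcohol bottle.

```bash
cat >> h.py <<'E'
from scipy.optimize import least_squares
def circ(q,r=None):
    "centre of minimal enclosing-like disc via extent of edge points"
    h=cv2.convexHull((q[:,:2]*1000).astype(np.float32))[:,0]
    c,rad=cv2.minEnclosingCircle(h); return np.round(c,1),round(rad,1)
def analyse(p):
    P=pts(p); ok=p["range_z"]>0; hsv=cv2.cvtColor(p["color"],cv2.COLOR_RGB2HSV); h,s,v=[hsv[...,i] for i in range(3)]
    def reg(x0,x1,y0,y1,z0,z1): return ok&(P[...,0]>x0)&(P[...,0]<x1)&(P[...,1]>y0)&(P[...,1]<y1)&(P[...,2]>z0)&(P[...,2]<z1)
    out={}
    q=P[reg(.35,.75,.05,.42,.117,.13)]
    if len(q)>20: print("alc cap",len(q),circ(q))
    m=reg(.33,.75,.1,.42,.03,.095)&((h<8)|(h>172))&(s>120)
    q=P[m]
    if len(q)>5: print("flux cap",len(q),circ(q),q.mean(0).round(4))
    m=reg(.40,.5,.14,.25,.009,.024)&(h>95)&(h<130)&(s>120); q=P[m]
    if len(q)>20:
        k,l,cen=cv2.kmeans((q[:,:2]*1000).astype(np.float32),2,None,(3,50,1e-5),5,cv2.KMEANS_PP_CENTERS)
        rr=[cv2.minAreaRect((q[l[:,0]==i,:2]*1000).astype(np.float32)) for i in (0,1)]
        print("rails",cen.round(1).tolist(),"mid",cen.mean(0),rr)
    m=reg(.33,.5,.09,.25,-.004,.008)&(h>5)&(h<20)&(s>80)&(v>60)
    m=cv2.morphologyEx(m.astype(np.uint8),cv2.MORPH_OPEN,np.ones((2,2)))>0
    print("cork",m.sum())
    # robust fit: outer edge points of two circles R=32 at 70 mm
    q=P[m][:,:2]*1000
    for name,c0 in (("coaF",(397,187)),("coaA",(447,137))):
        c=np.array(c0,float)
        g=q[np.linalg.norm(q-c,axis=1)<40]
        if len(g)<10: continue
        hull=cv2.convexHull(g.astype(np.float32))[:,0]
        f=least_squares(lambda c:np.linalg.norm(hull-c,axis=1)-32,c,loss="soft_l1",f_scale=.7)
        print(name,len(g),len(hull),f.x.round(1),round(f.cost,2), "box mid",(g.min(0)+g.max(0))/2)
    for n in ("side_mat","kit_pad","heat_sink"):
        for r in bot.trace(p,n)[:1]:
            q=P[r["pixels"]&ok]; q=q[q[:,2]>.013] if n=="heat_sink" else q[abs(q[:,2]-.003)<.006]
            if len(q)>10: print(n,round(r["conf"],2),cv2.minAreaRect((q[:,:2]*1000).astype(np.float32)))
E
python3 - <<'E'
from h import *
analyse(bot.camera("wrist"))
E
```

```text
alc cap 1623 (array([469.5, 255. ]), 147.9)
flux cap 271 (array([395.6, 181.7]), 10.4) [0.3954 0.1822 0.0726]
rails [[475.6000061035156, 178.3000030517578], [438.0, 214.39999389648438]] mid [456.79468 196.33698] [((475.2904968261719, 178.267333984375), (32.396141052246094, 6.999916076660156), 45.23395919799805), ((438.0855712890625, 214.33270263671875), (32.49855041503906, 6.542224407196045), 44.74403762817383)]
cork 1250
coaF 1052 38 [396. 182.] 2.03 box mid [396.01910865 182.01366014]
coaA 173 16 [439.8 140.2] 11.44 box mid [440.95869016 151.14203756]
side_mat 0.77 ((589.7951049804688, 325.83514404296875), (77.88994598388672, 130.44778442382812), 48.630455017089844)
kit_pad 0.78 ((670.82373046875, 219.4437255859375), (65.95841979980469, 58.05012512207031), 1.4399069547653198)
heat_sink 0.8 ((455.22821044921875, 193.58761596679688), (24.33100700378418, 28.55968475341797), 46.74628448486328)
```

```bash
sed -i 's/q=P\[reg(.35,.75,.05,.42,.117,.13)\]/q=P[reg(.35,.70,.05,.40,.115,.13)\&(s<60)\&(v>90)]; q=q[np.linalg.norm(q[:,:2]-np.median(q[:,:2],0),axis=1)<.03] if len(q) else q/' h.py
python3 - <<'E'
from h import *
for c in ("wrist","scene","side"):
    print(c); analyse(bot.camera(c))
E
```

```text
wrist
alc cap 1416 (array([442.6, 131.9]), 22.1)
flux cap 272 (array([395.7, 181.8]), 10.4) [0.3954 0.1821 0.0726]
rails [[475.70001220703125, 178.3000030517578], [437.8999938964844, 214.39999389648438]] mid [456.8219  196.35068] [((475.42425537109375, 178.41268920898438), (32.70054244995117, 7.223402500152588), 45.737701416015625), ((438.04827880859375, 214.30838012695312), (32.571720123291016, 6.646786212921143), 44.91809844970703)]
cork 1247
coaF 1046 33 [396. 182.] 1.12 box mid [395.95290314 182.03832995]
coaA 166 13 [439.4 139.7] 9.0 box mid [441.65145082 152.22327448]
side_mat 0.94 ((589.1148681640625, 325.8685302734375), (78.87684631347656, 131.7838134765625), 48.1641960144043)
kit_pad 0.63 ((670.780517578125, 219.14080810546875), (65.87725830078125, 57.05717849731445), 1.813995361328125)
heat_sink 0.97 ((455.3219299316406, 193.6993408203125), (24.453834533691406, 28.593276977539062), 46.59541320800781)
scene
alc cap 333 (array([442.9, 135.1]), 23.7)
flux cap 86 (array([396.8, 185.3]), 10.7) [0.3984 0.1872 0.073 ]
rails [[441.8999938964844, 220.5], [477.5, 183.39999389648438]]
[... 925 characters left out ...]
638] [((477.0669250488281, 177.71656799316406), (33.62571334838867, 7.873223304748535), 44.05794143676758), ((439.900634765625, 213.85610961914062), (33.14030075073242, 7.485766887664795), 44.744415283203125)]
cork 410
coaF 307 17 [393.8 183.4] 26.13 box mid [395.38241556 184.26147357]
coaA 108 12 [443.4 135. ] 14.88 box mid [444.17291875 139.53517812]
side_mat 0.82 ((590.010009765625, 324.8562927246094), (78.30065155029297, 131.15528869628906), 48.582176208496094)
kit_pad 0.94 ((671.038818359375, 214.72418212890625), (65.60218811035156, 66.95169830322266), 1.5002901554107666)
heat_sink 0.77 ((456.34326171875, 194.23342895507812), (25.252182006835938, 28.536117553710938), 39.707332611083984)
```

play_rows(targets=[{"grip":0,"linear":[1.3,-2.8,0],"delta_rot":[0,0,0]},{"grip":0,"linear":[1.3,-2.8,-4],"delta_rot":[0,0,0]},{"grip":0,"linear":[1.3,-2.8,-8],"delta_rot":[0,0,0]},{"grip":0,"linear":[1.3,-2.8,-12],"delta_rot":[0,0,0]},{"grip":0,"linear":[1.3,-2.8,-15],"delta_rot":[0,0,0]},{"grip":0,"linear":[1.3,-2.8,-18],"delta_rot":[0,0,0]},{"grip":0,"linear":[1.3,-2.8,-20],"delta_rot":[0,0,0]},{"grip":0,"linear":[1.3,-2.8,-21.3],"delta_rot":[0,0,0]},{"grip":0,"linear":[1.3,-2.8,-21.3],"delta_rot":[0,0,0]}])

```text
time: 5.3
ee_pos: [0.4421, 0.1317, 0.0569]
tcp_rot: [-179.9, -0.1, 135.0]
wrist_force: [-0.2, -0.5, -0.7]
opening: 0.0853
grasp_force: 0.0
```

play_rows(force=25, targets=[{"grip":60,"linear":[0,0,0]},{"grip":90,"linear":[0,0,0]},{"grip":130,"linear":[0,0,0]},{"grip":130,"linear":[0,0,0]},{"grip":130,"linear":[0,0,0]},{"grip":130,"linear":[0,0,0]}])

```text
validation failed for argument at $.ta...
```

play_rows(force=25, targets=[{"grip":60,"linear":[0,0,0],"delta_rot":[0,0,0]},{"grip":90,"linear":[0,0,0],"delta_rot":[0,0,0]},{"grip":130,"linear":[0,0,0],"delta_rot":[0,0,0]},{"grip":130,"linear":[0,0,0],"delta_rot":[0,0,0]},{"grip":130,"linear":[0,0,0],"delta_rot":[0,0,0]},{"grip":130,"linear":[0,0,0],"delta_rot":[0,0,0]}])

```text
time: 5.9
ee_pos: [0.4438, 0.1322, 0.0598]
tcp_rot: [179.9, 0.1, 135.0]
wrist_force: [-1.5, -0.9, 5.7]
opening: 0.0561
grasp_force: 26.3
```

play_rows(targets=[{"grip":130,"linear":[0,0,1],"delta_rot":[0,0,0]},{"grip":130,"linear":[0,0,3],"delta_rot":[0,0,0]},{"grip":130,"linear":[0,0,6],"delta_rot":[0,0,0]},{"grip":130,"linear":[0,0,9],"delta_rot":[0,0,0]},{"grip":130,"linear":[0.7,0.7,11],"delta_rot":[0,0,0]},{"grip":130,"linear":[2,2,11.5],"delta_rot":[0,0,0]},{"grip":130,"linear":[4,4,11.5],"delta_rot":[0,0,0]},{"grip":130,"linear":[6.3,6.3,11.5],"delta_rot":[0,0,0]},{"grip":130,"linear":[8.6,8.6,11.5],"delta_rot":[0,0,0]},{"grip":130,"linear":[10.9,10.9,11.5],"delta_rot":[0,0,0]}])

```text
time: 6.9
ee_pos: [0.5528, 0.242, 0.1739]
tcp_rot: [180.0, 0.0, 135.0]
wrist_force: [0.4, -1.1, -0.9]
opening: 0.0563
grasp_force: 27.4
```

play_rows(targets=[{"grip":130,"linear":[2.3,2.3,0],"delta_rot":[0,0,0]},{"grip":130,"linear":[4.4,4.4,0],"delta_rot":[0,0,0]},{"grip":130,"linear":[5.7,5.8,0],"delta_rot":[0,0,0]},{"grip":130,"linear":[6.2,6.3,-1],"delta_rot":[0,0,0]},{"grip":130,"linear":[6.2,6.3,-3],"delta_rot":[0,0,0]},{"grip":130,"linear":[6.2,6.3,-5.5],"delta_rot":[0,0,0]},{"grip":130,"linear":[6.2,6.3,-8],"delta_rot":[0,0,0]},{"grip":130,"linear":[6.2,6.3,-9.5],"delta_rot":[0,0,0]},{"grip":130,"linear":[6.2,6.3,-10.4],"delta_rot":[0,0,0]},{"grip":130,"linear":[6.2,6.3,-10.4],"delta_rot":[0,0,0]}])

```text
time: 7.9
ee_pos: [0.6134, 0.3036, 0.0684]
tcp_rot: [-179.9, -0.0, 135.0]
wrist_force: [-0.0, 0.0, -2.2]
opening: 0.0562
grasp_force: 27.4
```

Run:
```python
from h import *
o=bot.get_obs(); print(o["ee_pos"],o["q"],o["opening"],o["wrist_force"],o["time"])
p=bot.camera("side"); save(p,"s2.png"); report(p,["alcohol_bottle","flux_bottle"])
a=p["color"][50:330,120:440,::-1]; cv2.imwrite("pics/s2c.png",cv2.resize(a,None,fx=2,fy=2))
```

```text
[0.61344114 0.30357563 0.06837384] [ 2.63302084e+01  2.34658136e+01  1.42245677e+01  8.08523167e+01
 -1.51354052e-03  7.13598621e+01] 0.05616614237514541 [-0.04417014  0.02776989 -2.21685021] 7.9
alcohol_bottle 0.6 [224.0, 197.0, 252.0, 246.0] med [0.61  0.326 0.079] lo [0.59  0.308 0.015] hi [0.638 0.332 0.132]
flux_bottle 0.98 [289.0, 121.0, 306.0, 146.0] med [0.403 0.19  0.049] lo [0.387 0.175 0.013] hi [0.414 0.198 0.074]
```

View pics/s2c.png

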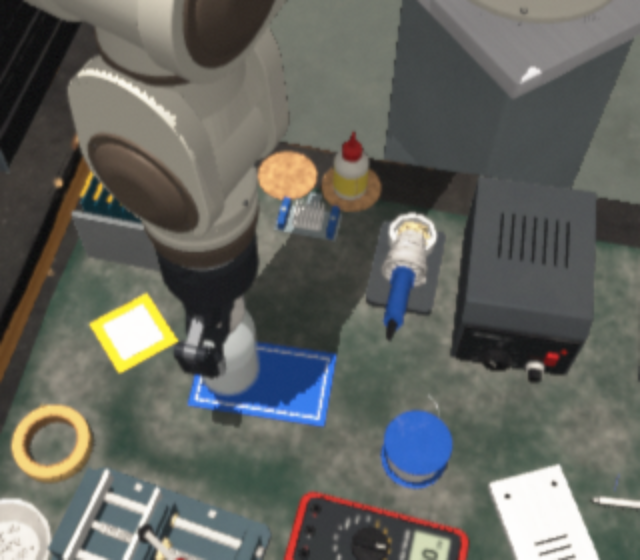

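play_rows(targets=[{"grip":130,"linear":[0,0,-0.4],"delta_rot":[0,0,0]},{"grip":130,"linear":[0,0,-0.8],"delta_rot":[0,0,0]},{"grip":130,"linear":[0,0,-0.9],"delta_rot":[0,0,0]},{"grip":130,"linear":[0,0,-0.9],"delta_rot":[0,0,0]}])

```text
time: 8.45
ee_pos: [0.614, 0.304, 0.0603]
tcp_rot: [180.0, 0.0, 135.0]
wrist_force: [0.5, 0.0, -1.2]
opening: 0.0564
grasp_force: 27.4
```

play_rows(targets=[{"grip":130,"linear":[0,0,-0.1],"delta_rot":[0,0,0]},{"grip":130,"linear":[0,0,-0.1],"delta_rot":[0,0,0]},{"grip":130,"linear":[0,0,-0.1],"delta_rot":[0,0,0]}])

```text
time: 8.75
ee_pos: [0.6141, 0.304, 0.06]
tcp_rot: [180.0, 0.0, 135.0]
wrist_force: [-1.6, -2.3, 4.7]
opening: 0.0557
grasp_force: 27.8
```

play_rows(targets=[{"grip":110,"linear":[0,0,0],"delta_rot":[0,0,0]},{"grip":60,"linear":[0,0,0],"delta_rot":[0,0,0]},{"grip":0,"linear":[0,0,0],"delta_rot":[0,0,0]},{"grip":0,"linear":[0,0,0],"delta_rot":[0,0,0]},{"grip":0,"linear":[0,0,2],"delta_rot":[0,0,0]},{"grip":0,"linear":[0,0,5],"delta_rot":[0,0,0]},{"grip":0,"linear":[0,0,9],"delta_rot":[0,0,0]},{"grip":0,"linear":[0,0,14],"delta_rot":[0,0,0]},{"grip":0,"linear":[-4,-2.2,14],"delta_rot":[0,0,0]},{"grip":0,"linear":[-8,-4.5,14],"delta_rot":[0,0,0]}])

```text
time: 9.75
ee_pos: [0.5358, 0.26, 0.2009]
tcp_rot: [179.8, 0.1, 135.0]
wrist_force: [-0.7, -0.4, 0.7]
opening: 0.0853
grasp_force: 0.0
```

play_rows(targets=[{"grip":0,"linear":[-4,-2.2,0],"delta_rot":[0,0,0]},{"grip":0,"linear":[-8,-4.4,0],"delta_rot":[0,0,0]},{"grip":0,"linear":[-12,-6.7,0],"delta_rot":[0,0,0]},{"grip":0,"linear":[-13.8,-7.7,0],"delta_rot":[0,0,0]},{"grip":0,"linear":[-13.8,-7.7,-4],"delta_rot":[0,0,0]},{"grip":0,"linear":[-13.8,-7.7,-6],"delta_rot":[0,0,0]},{"grip":0,"linear":[-13.8,-7.7,-6],"delta_rot":[0,0,0]}])

```text
time: 10.45
ee_pos: [0.3946, 0.1814, 0.1369]
tcp_rot: [-179.8, -0.1, 135.0]
wrist_force: [0.2, 0.4, 0.4]
opening: 0.0855
grasp_force: 0.0
```

Run:
```python
from h import *
p=bot.camera("wrist"); save(p,"w3.png"); analyse(p); report(p,["alcohol_bottle","flux_bottle"])
p=bot.camera("side"); analyse(p)
```

```text
flux cap 693 (array([509. , 227.2]), 132.5) [0.3944 0.1834 0.0722]
rails [[437.8999938964844, 215.10000610351562], [474.5, 178.10000610351562]] mid [456.20663 196.56873] [((438.0205383300781, 214.77847290039062), (33.20916748046875, 7.38779354095459), 44.60136413574219), ((474.7903137207031, 177.78404235839844), (32.58224105834961, 7.045584678649902), 46.539424896240234)]
cork 4438
coaF 1696 38 [395.5 181.6] 4.82 box mid [395.62492553 181.27956946]
coaA 2429 38 [445.2 132.5] 8.34 box mid [445.01788261 131.99330551]
side_mat 0.79 ((586.8851928710938, 323.29443359375), (71.75752258300781, 129.68963623046875), 48.56167984008789)
kit_pad 0.39 ((586.9147338867188, 323.4044494628906), (71.9615707397461, 129.7909393310547), 48.56167984008789)
heat_sink 0.61 ((455.2195739746094, 193.78073120117188), (24.773319244384766, 29.059885025024414), 46.70866394042969)
alcohol_bottle 0.9 [496.0, 240.0, 560.0, 335.0] med [0.589 0.29  0.041] lo [0.584 0.275 0.007] hi [0.629 0.322 0.074]
flux_bottle 0.56 [257.0, 183.0, 305.0, 234.0] med [0.391 0.187 0.054] lo [0.378 0.17  0.018] hi [0.408 0.199 0.086]
al
[... 219 characters left out ...]
 [((476.9301452636719, 177.80569458007812), (32.34009552001953, 8.068930625915527), 44.42948913574219), ((439.2834777832031, 213.24224853515625), (33.09813690185547, 6.4704694747924805), 45.754676818847656)]
cork 904
coaF 313 20 [394.2 183.6] 17.29 box mid [393.16143807 184.44181168]
coaA 600 22 [443.1 133.1] 35.61 box mid [442.55245277 134.84952699]
side_mat 0.98 ((589.6763916015625, 325.08514404296875), (76.45074462890625, 129.31463623046875), 49.027931213378906)
kit_pad 0.91 ((670.5620727539062, 215.00343322753906), (64.75691986083984, 64.41203308105469), 1.7032322883605957)
heat_sink 0.75 ((456.9012145996094, 194.45120239257812), (22.75359535217285, 27.84575843811035), 39.47649002075195)
```

View pics/w3.png

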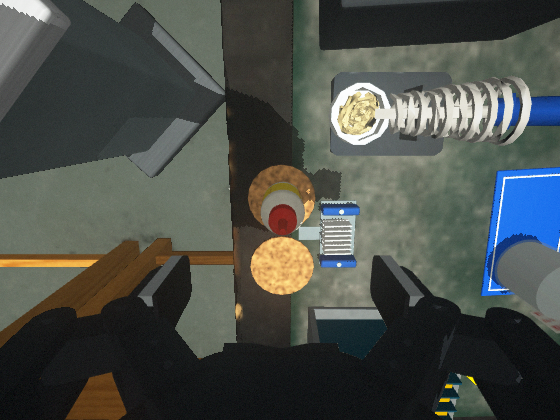

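The alcohol bottle stands on the mat at (525,275) and its coaster is empty at (282,265). The flux bottle is centred under the gripper at (283,215).

play_rows(force=20, targets=[{"grip":0,"linear":[0,0,-4],"delta_rot":[0,0,0]},{"grip":0,"linear":[0,0,-7],"delta_rot":[0,0,0]},{"grip":0,"linear":[0,0,-10],"delta_rot":[0,0,0]},{"grip":0,"linear":[0,0,-11.5],"delta_rot":[0,0,0]},{"grip":60,"linear":[0,0,-11.5],"delta_rot":[0,0,0]},{"grip":100,"linear":[0,0,-11.5],"delta_rot":[0,0,0]},{"grip":130,"linear":[0,0,-11.5],"delta_rot":[0,0,0]},{"grip":180,"linear":[0,0,-11.5],"delta_rot":[0,0,0]},{"grip":180,"linear":[0,0,-11.5],"delta_rot":[0,0,0]},{"grip":180,"linear":[0,0,-11.5],"delta_rot":[0,0,0]}])

```text
time: 11.95
ee_pos: [0.3968, 0.1824, 0.0257]
tcp_rot: [179.9, 0.0, 135.0]
wrist_force: [-1.4, -1.0, 6.9]
opening: 0.0346
grasp_force: 21.2
```

play_rows(targets=[{"grip":180,"linear":[0,0,1],"delta_rot":[0,0,0]},{"grip":180,"linear":[0,0,4],"delta_rot":[0,0,0]},{"grip":180,"linear":[0,0,8],"delta_rot":[0,0,0]},{"grip":180,"linear":[0,0,12],"delta_rot":[0,0,0]},{"grip":180,"linear":[1,1,14],"delta_rot":[0,0,0]},{"grip":180,"linear":[3,3.2,14],"delta_rot":[0,0,0]},{"grip":180,"linear":[5.5,6,14],"delta_rot":[0,0,0]},{"grip":180,"linear":[8,8.7,14],"delta_rot":[0,0,0]},{"grip":180,"linear":[10.5,11.4,14],"delta_rot":[0,0,0]},{"grip":180,"linear":[13,14.1,14],"delta_rot":[0,0,0]}])

```text
time: 12.95
ee_pos: [0.5269, 0.3242, 0.1649]
tcp_rot: [180.0, 0.0, 135.0]
wrist_force: [0.1, -0.3, 0.1]
opening: 0.0346
grasp_force: 20.5
```

play_rows(targets=[{"grip":180,"linear":[2,2.2,0],"delta_rot":[0,0,0]},{"grip":180,"linear":[3,3.2,0],"delta_rot":[0,0,0]},{"grip":180,"linear":[3,3.2,0],"delta_rot":[0,0,0]}])

```text
time: 13.25
ee_pos: [0.5566, 0.356, 0.1636]
tcp_rot: [-179.9, -0.0, 135.0]
wrist_force: [-1.2, 0.4, -0.7]
opening: 0.0344
grasp_force: 20.5
```

Run:
```python
from h import *
p=bot.camera("wrist"); save(p,"w4.png"); analyse(p); report(p,["alcohol_bottle","flux_bottle"])
p=bot.camera("side"); analyse(p)
```

```text
alc cap 800 (array([612.5, 303.9]), 22.0)
rails [[439.20001220703125, 216.0], [475.79998779296875, 179.60000610351562]] mid [457.50635 197.78532] [((438.435302734375, 215.13531494140625), (33.13860321044922, 7.498592376708984), 45.15715408325195), ((475.26806640625, 178.75845336914062), (32.722469329833984, 6.976180553436279), 45.68732833862305)]
cork 3267
coaF 1626 30 [395.6 181.9] 22.99 box mid [395.79239768 181.25408118]
coaA 1415 27 [445.1 132. ] 50.34 box mid [443.19232652 133.88501553]
side_mat 0.59 ((570.3948364257812, 342.06536865234375), (76.63036346435547, 81.44448852539062), 47.55513000488281)
kit_pad 0.65 ((649.2091674804688, 209.19393920898438), (20.979551315307617, 39.87263488769531), 1.751558780670166)
heat_sink 0.59 ((455.4928283691406, 194.553466796875), (26.052501678466797, 29.150760650634766), 45.85982131958008)
alcohol_bottle 0.68 [259.0, 301.0, 315.0, 346.0] med [0.619 0.31  0.122] lo [0.567 0.287 0.089] hi [0.633 0.352 0.206]
flux_bottle 0.59 [240.0, 216.0, 322.0, 347.0] med [0.551 0.362 0.192] lo [0.539 0.347 0.15 ] hi [0.566 0.374 0.223]
alc cap 489 (array([612.9, 302.6]), 22.7)
cork 107
coaF 107 16 [392.  181.5] 26.15 box mid [377.18835418 196.56986299]
side_mat 0.61 ((588.765380859375, 324.1411437988281), (79.6347885131836, 132.1345672607422), 50.01591110229492)
kit_pad 0.77 ((671.1325073242188, 214.48129272460938), (64.8370361328125, 67.18145751953125), 0.9528481960296631)
```

View pics/w4.png

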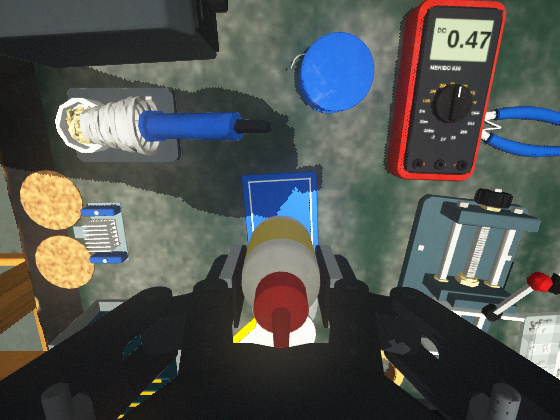

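The flux bottle is held upright at (283,270) above the mat's free +y end, and the alcohol cap shows behind the gripper at (290,325).

play_rows(targets=[{"grip":180,"linear":[0,0,-3],"delta_rot":[0,0,0]},{"grip":180,"linear":[0,0,-6],"delta_rot":[0,0,0]},{"grip":180,"linear":[0,0,-9],"delta_rot":[0,0,0]},{"grip":180,"linear":[0,0,-11.5],"delta_rot":[0,0,0]},{"grip":180,"linear":[0,0,-13],"delta_rot":[0,0,0]},{"grip":180,"linear":[0,0,-13.5],"delta_rot":[0,0,0]},{"grip":180,"linear":[0,0,-13.8],"delta_rot":[0,0,0]},{"grip":180,"linear":[0,0,-13.8],"delta_rot":[0,0,0]}])

```text
time: 14.55
ee_pos: [0.5565, 0.3553, 0.0273]
tcp_rot: [179.9, 0.0, 135.0]
wrist_force: [-0.5, -0.4, -0.2]
opening: 0.0344
grasp_force: 20.5
```

play_rows(targets=[{"grip":180,"linear":[0,0,-0.1],"delta_rot":[0,0,0]},{"grip":180,"linear":[0,0,-0.2],"delta_rot":[0,0,0]},{"grip":180,"linear":[0,0,-0.2],"delta_rot":[0,0,0]}])

```text
time: 14.85
ee_pos: [0.5566, 0.3554, 0.0258]
tcp_rot: [179.9, 0.0, 135.0]
wrist_force: [-0.8, -0.1, 5.6]
opening: 0.0347
grasp_force: 21.0
```

play_rows(targets=[{"grip":150,"linear":[0,0,0],"delta_rot":[0,0,0]},{"grip":100,"linear":[0,0,0],"delta_rot":[0,0,0]},{"grip":50,"linear":[0,0,0],"delta_rot":[0,0,0]},{"grip":40,"linear":[0,0,0],"delta_rot":[0,0,0]},{"grip":40,"linear":[0,0,2],"delta_rot":[0,0,0]},{"grip":40,"linear":[0,0,6],"delta_rot":[0,0,0]},{"grip":40,"linear":[0,0,10.5],"delta_rot":[0,0,0]},{"grip":40,"linear":[0,0,14.6],"delta_rot":[0,0,0]},{"grip":40,"linear":[-3,-4.8,14.6],"delta_rot":[0,0,0]}])

```text
time: 15.75
ee_pos: [0.5356, 0.3178, 0.1772]
tcp_rot: [179.2, 0.2, 135.1]
wrist_force: [0.1, -0.6, 1.1]
opening: 0.0723
grasp_force: 0.0
```

play_rows(targets=[{"grip":80,"linear":[-2.5,-4,0],"delta_rot":[0,0,0]},{"grip":120,"linear":[-5,-8,0],"delta_rot":[0,0,0]},{"grip":120,"linear":[-7,-11.2,0],"delta_rot":[0,0,0]},{"grip":120,"linear":[-7,-11.2,-4],"delta_rot":[0,0,0]},{"grip":120,"linear":[-7,-11.2,-8],"delta_rot":[0,0,0]},{"grip":120,"linear":[-7,-11.2,-10],"delta_rot":[0,0,0]},{"grip":120,"linear":[-7,-11.2,-10],"delta_rot":[0,0,0]}])

```text
time: 16.45
ee_pos: [0.4577, 0.1997, 0.0673]
tcp_rot: [-179.7, -0.1, 135.0]
wrist_force: [0.3, 0.1, 0.8]
opening: 0.0453
grasp_force: 0.0
```

Run:
```python
from h import *
p=bot.camera("wrist"); save(p,"w5.png"); analyse(p)
p=bot.camera("scene"); save(p,"sc5.png"); report(p,["alcohol_bottle","flux_bottle","side_mat"]);analyse(p)
```

```text
rails [[474.29998779296875, 178.89999389648438], [437.6000061035156, 214.8000030517578]] mid [455.96118 196.87625] [((474.832763671875, 178.11428833007812), (33.28374481201172, 7.810108661651611), 45.34025573730469), ((438.3480224609375, 214.4485321044922), (32.92138671875, 8.029476165771484), 44.88336181640625)]
cork 9038
coaF 6591 39 [395.3 181.6] 12.15 box mid [398.80361993 181.16002229]
coaA 2066 27 [441.9 136.3] 37.46 box mid [443.3129797  135.03843116]
side_mat 0.72 ((582.763916015625, 318.5251159667969), (58.999210357666016, 130.9762420654297), 48.065589904785156)
alcohol_bottle 0.81 [238.0, 214.0, 271.0, 273.0] med [0.623 0.318 0.091] lo [0.595 0.288 0.012] hi [0.641 0.335 0.124]
flux_bottle 0.86 [289.0, 232.0, 308.0, 264.0] med [0.564 0.365 0.051] lo [0.544 0.348 0.007] hi [0.574 0.375 0.076]
side_mat 0.71 [238.0, 239.0, 309.0, 275.0] med [0.586 0.339 0.004] lo [0.552 0.301 0.001] hi [0.651 0.389 0.008]
alc cap 511 (array([613.2, 305.8]), 22.3)
flux cap 114 (array([556.9, 357.8]), 10.4) [0.5581 0.3593 0.0733]
rails [[442.70001220703125, 221.3000030517578], [478.79998779296875, 184.60000610351562]] mid [460.7026  202.92368] [((440.2881774902344, 219.04885864257812), (30.19597625732422, 4.1473870277404785), 44.912960052490234), ((476.6267395019531, 181.8513641357422), (30.876949310302734, 6.12689733505249), 46.08966064453125)]
cork 926
coaF 523 21 [391.5 187.8] 27.06 box mid [393.66868408 187.61436223]
coaA 382 19 [444.2 136.7] 26.24 box mid [444.64087765 135.88595615]
side_mat 0.71 ((589.7578125, 327.9698181152344), (80.69649505615234, 130.52899169921875), 48.857051849365234)
kit_pad 0.69 ((670.4444580078125, 218.59844970703125), (63.266204833984375, 65.12720489501953), 0.4760274291038513)
heat_sink 0.52 ((458.17156982421875, 202.28228759765625), (13.706218719482422, 12.363764762878418), 45.45208740234375)
```

View pics/w5.png

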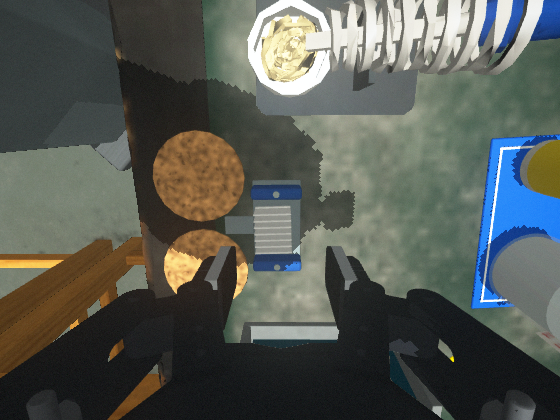

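View pics/sc5.png

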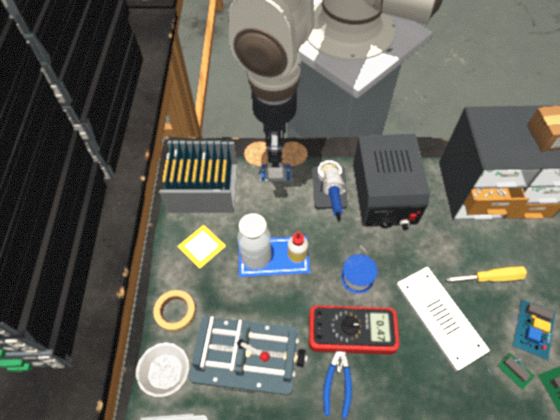

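The heat sink is between the rails at (273,230) in the wrist view, and both bottles stand on the mat at (255,240) and (298,247) in the scene view.

Run:
```python
from h import *
o=bot.get_obs(); print(o["ee_pos"])
p=bot.camera("wrist"); P=pts(p); hsv=cv2.cvtColor(p["color"],cv2.COLOR_RGB2HSV)
m=(P[...,0]>.42)&(P[...,0]<.49)&(P[...,1]>.16)&(P[...,1]<.235)&(P[...,2]>.012)&(P[...,2]<.03)&(hsv[...,1]<90)
q=P[m]; print(len(q),cv2.minAreaRect((q[:,:2]*1000).astype(np.float32)),np.median(q,0))
R=np.array([[1,1],[-1,1]])/2**.5; l=(q[:,:2]-[.456,.195])@R.T*1000
print(np.percentile(l,[1,5,50,95,99],axis=0).round(1))
print(bot.get_obs()["ee_pos"])
```

```text
[0.45967337 0.2007124  0.07067292]
1554 ((457.3935241699219, 195.3299560546875), (33.78337097167969, 57.785667419433594), 45.738861083984375) [0.4553464  0.19399473 0.01826729]
[[-13.5 -26.2]
 [-12.4 -13.8]
 [ -0.7   0.1]
 [  9.9  13.9]
 [ 11.1  26.1]]
[0.45959063 0.20067676 0.07049284]
```

play_rows(force=20, targets=[{"grip":120,"linear":[-0.45,-0.65,0],"delta_rot":[0,0,0]},{"grip":120,"linear":[-0.45,-0.65,-2],"delta_rot":[0,0,0]},{"grip":120,"linear":[-0.45,-0.65,-4],"delta_rot":[0,0,0]},{"grip":120,"linear":[-0.45,-0.65,-5.5],"delta_rot":[0,0,0]},{"grip":120,"linear":[-0.45,-0.65,-6.2],"delta_rot":[0,0,0]},{"grip":120,"linear":[-0.45,-0.65,-6.6],"delta_rot":[0,0,0]},{"grip":120,"linear":[-0.45,-0.65,-6.6],"delta_rot":[0,0,0]}])

```text
time: 17.75
ee_pos: [0.455, 0.1941, 0.0043]
tcp_rot: [-180.0, -0.0, 135.0]
wrist_force: [-0.1, -0.9, -0.0]
opening: 0.0454
grasp_force: 0.0
```

Run:
```python
from h import *
o=bot.get_obs(); print(o["ee_pos"],o["wrist_force"],o["opening"])
p=bot.camera("wrist"); cv2.imwrite("pics/w6.png",p["color"][...,::-1])
```

```text
[0.45496054 0.19406757 0.00426778] [-0.13868935 -0.92599605 -0.0107371 ] 0.045376159329586094
```

View pics/w6.png

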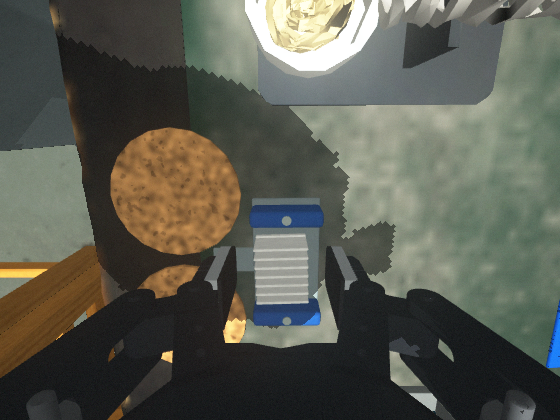

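The fingers straddle the sink, which is centred at (282,268) between fingers at (222,280) and (343,280). Next I close the grip.

play_rows(force=20, targets=[{"grip":150,"linear":[0,0,0],"delta_rot":[0,0,0]},{"grip":170,"linear":[0,0,0],"delta_rot":[0,0,0]},{"grip":185,"linear":[0,0,0],"delta_rot":[0,0,0]},{"grip":210,"linear":[0,0,0],"delta_rot":[0,0,0]},{"grip":210,"linear":[0,0,0],"delta_rot":[0,0,0]},{"grip":210,"linear":[0,0,0],"delta_rot":[0,0,0]}])

```text
time: 18.4
ee_pos: [0.4554, 0.1943, 0.005]
tcp_rot: [179.9, 0.0, 135.0]
wrist_force: [-1.3, -0.1, 5.9]
opening: 0.0247
grasp_force: 20.3
```

play_rows(targets=[{"grip":210,"linear":[0,0,1],"delta_rot":[0,0,0]},{"grip":210,"linear":[0,0,4],"delta_rot":[0,0,0]},{"grip":210,"linear":[0,0,8],"delta_rot":[0,0,0]},{"grip":210,"linear":[0,0,12],"delta_rot":[0,0,0]},{"grip":210,"linear":[1,0.1,14],"delta_rot":[0,0,0]},{"grip":210,"linear":[4,0.4,14],"delta_rot":[0,0,0]},{"grip":210,"linear":[7.5,0.8,14],"delta_rot":[0,0,0]},{"grip":210,"linear":[11,1.1,14],"delta_rot":[0,0,0]},{"grip":210,"linear":[14.5,1.5,14],"delta_rot":[0,0,0]},{"grip":210,"linear":[18,1.8,14],"delta_rot":[0,0,0]}])

```text
time: 19.4
ee_pos: [0.6362, 0.2122, 0.1445]
tcp_rot: [-180.0, -0.0, 135.0]
wrist_force: [-0.2, 0.2, 0.2]
opening: 0.0246
grasp_force: 19.7
```

play_rows(targets=[{"grip":210,"linear":[2.5,0.3,0],"delta_rot":[0,0,0]},{"grip":210,"linear":[3.6,0.35,0],"delta_rot":[0,0,0]},{"grip":210,"linear":[3.6,0.35,-4],"delta_rot":[0,0,0]},{"grip":210,"linear":[3.6,0.35,-7],"delta_rot":[0,0,0]},{"grip":210,"linear":[3.6,0.35,-9],"delta_rot":[0,0,0]},{"grip":210,"linear":[3.6,0.35,-9],"delta_rot":[0,0,0]}])

```text
time: 20.0
ee_pos: [0.6691, 0.215, 0.0506]
tcp_rot: [-179.7, -0.2, 135.0]
wrist_force: [-0.4, -0.2, -0.5]
opening: 0.0246
grasp_force: 19.8
```

Run:
```python
from h import *
o=bot.get_obs(); print(o["ee_pos"],o["wrist_force"],o["opening"],o["q"])
for c in ("wrist","side","scene"):
    p=bot.camera(c); save(p,c[:2]+"7.png"); P=pts(p); hsv=cv2.cvtColor(p["color"],cv2.COLOR_RGB2HSV); h,s=hsv[...,0],hsv[...,1]
    m=(P[...,0]>.6)&(P[...,0]<.74)&(P[...,1]>.15)&(P[...,1]<.28)&(P[...,2]<.01)&(h>20)&(h<35)&(s>120); q=P[m]
    print(c,len(q), q[:,:2].min(0) if len(q) else "",q[:,:2].max(0) if len(q) else "",cv2.minAreaRect((q[:,:2]*1000).astype(np.float32)) if len(q) else "")
    report(p,["heat_sink","kit_pad"])
```

```text
[0.66909412 0.2149657  0.05064098] [-0.36489235 -0.20486666 -0.53265576] 0.024574095809160222 [ 1.78117412e+01  2.66359594e+01  1.65200598e+01  8.02360049e+01
 -1.56487114e-03  6.28377059e+01]
wrist 3188 [0.63856331 0.18271781] [0.70326113 0.247831  ] ((671.0919189453125, 215.38754272460938), (64.94886016845703, 64.5001449584961), 0.7964200973510742)
heat_sink 0.89 [252.0, 232.0, 307.0, 302.0] med [0.667 0.217 0.064] lo [0.653 0.2   0.051] hi [0.684 0.231 0.067]
kit_pad 0.86 [217.0, 162.0, 349.0, 257.0] med [0.659 0.228 0.003] lo [0.64  0.188 0.002] hi [0.699 0.246 0.005]
side 413 [0.63822507 0.18155537] [0.7038908  0.24855157] ((671.0903930664062, 214.88995361328125), (64.91682434082031, 67.5724868774414), 0.8568512797355652)
kit_pad 0.59 [170.0, 200.0, 209.0, 238.0] med [0.671 0.221 0.004] lo [0.642 0.193 0.001] hi [0.7   0.245 0.007]
kit_pad 0.23 [266.0, 223.0, 284.0, 248.0] med [0.562 0.363 0.053] lo [0.546 0.347 0.01 ] hi [0.574 0.372 0.082]
scene 444 [0.63702218 0.18410467] [0.70359036 0.25167776] ((670.21484375, 218.12705993652344), (67.60709381103516, 66.4527587890625), 89.49580383300781)
kit_pad 0.7 [180.0, 229.0, 222.0, 270.0] med [0.676 0.225 0.004] lo [0.641 0.194 0.001] hi [0.701 0.248 0.006]
```

View pics/wr7.png

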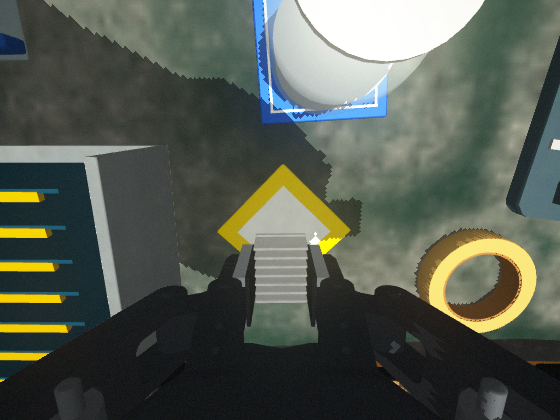

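The sink is held at (281,268) over the pad diamond, whose near half shows around (283,200). I'll lower it now.

play_rows(targets=[{"grip":210,"linear":[0,0,-2],"delta_rot":[0,0,0]},{"grip":210,"linear":[0,0,-3.5],"delta_rot":[0,0,0]},{"grip":210,"linear":[0,0,-4.3],"delta_rot":[0,0,0]},{"grip":210,"linear":[0,0,-4.6],"delta_rot":[0,0,0]},{"grip":210,"linear":[0,0,-4.7],"delta_rot":[0,0,0]},{"grip":210,"linear":[0,0,-4.7],"delta_rot":[0,0,0]},{"grip":210,"linear":[0,0,-4.7],"delta_rot":[0,0,0]}])

```text
time: 21.15
ee_pos: [0.6714, 0.2157, 0.008]
tcp_rot: [179.9, 0.0, 135.0]
wrist_force: [-0.7, 0.3, -0.8]
opening: 0.0243
grasp_force: 19.8
```

play_rows(targets=[{"grip":210,"linear":[0,0,-0.1],"delta_rot":[0,0,0]},{"grip":210,"linear":[0,0,-0.2],"delta_rot":[0,0,0]},{"grip":210,"linear":[0,0,-0.3],"delta_rot":[0,0,0]},{"grip":210,"linear":[0,0,-0.3],"delta_rot":[0,0,0]}])

```text
time: 21.55
ee_pos: [0.6711, 0.2156, 0.005]
tcp_rot: [180.0, 0.0, 135.0]
wrist_force: [-2.5, 0.2, 3.5]
opening: 0.0244
grasp_force: 20.3
```

play_rows(targets=[{"grip":190,"linear":[0,0,0],"delta_rot":[0,0,0]},{"grip":165,"linear":[0,0,0],"delta_rot":[0,0,0]},{"grip":130,"linear":[0,0,0],"delta_rot":[0,0,0]},{"grip":120,"linear":[0,0,0],"delta_rot":[0,0,0]},{"grip":120,"linear":[0,0,2],"delta_rot":[0,0,0]},{"grip":120,"linear":[0,0,5],"delta_rot":[0,0,0]},{"grip":60,"linear":[0,0,9],"delta_rot":[0,0,0]},{"grip":60,"linear":[0,0,13],"delta_rot":[0,0,0]},{"grip":60,"linear":[0,0,16],"delta_rot":[0,0,0]},{"grip":60,"linear":[0,0,16],"delta_rot":[0,0,0]}])

```text
time: 22.55
ee_pos: [0.6726, 0.2161, 0.1698]
tcp_rot: [179.6, 0.2, 135.0]
wrist_force: [0.7, 0.1, 0.5]
opening: 0.0656
grasp_force: 0.0
```

Run:
```python
from h import *
o=bot.get_obs(); print(o["ee_pos"],o["opening"])
for c in ("wrist","side"):
    p=bot.camera(c); save(p,c[:2]+"8.png"); P=pts(p); hsv=cv2.cvtColor(p["color"],cv2.COLOR_RGB2HSV); h,s=hsv[...,0],hsv[...,1]
    reg=(P[...,0]>.6)&(P[...,0]<.74)&(P[...,1]>.15)&(P[...,1]<.28)
    q=P[reg&(P[...,2]<.01)&(h>20)&(h<35)&(s>120)]
    if len(q):print(c,len(q),cv2.minAreaRect((q[:,:2]*1000).astype(np.float32)))
    q=P[reg&(P[...,2]>.014)&(P[...,2]<.03)]
    if len(q):print(c,"sink",len(q),cv2.minAreaRect((q[:,:2]*1000).astype(np.float32)),np.median(q,0))
    analyse(p)
```

```text
[0.67256743 0.21610218 0.16984949] 0.0655617261275535
wrist 1910 ((670.9400024414062, 215.2197265625), (64.57405853271484, 64.66659545898438), 0.8150018453598022)
wrist sink 682 ((627.4909057617188, 219.02813720703125), (87.94913482666016, 107.6943359375), 44.59703826904297) [0.6664835  0.21073048 0.02029647]
alc cap 5037 (array([613.1, 303.8]), 22.2)
rails [[440.70001220703125, 215.10000610351562], [477.6000061035156, 179.0]] mid [459.1311  197.04759] [((439.187255859375, 214.88636779785156), (34.01152801513672, 8.503747940063477), 45.55690383911133), ((476.11474609375, 178.02316284179688), (34.46869659423828, 7.837282180786133), 46.0875244140625)]
cork 6133
coaF 2345 25 [395.8 183.4] 34.08 box mid [401.54585531 177.57729818]
coaA 3819 34 [444.8 133.9] 48.72 box mid [444.23460053 134.03721142]
side_mat 0.72 ((598.5763549804688, 317.53619384765625), (76.20784759521484, 104.97340393066406), 48.16779708862305)
kit_pad 0.55 ((670.8446044921875, 215.3549346923828), (65.6524887084961, 64.8377685546875), 0.9117599129676819)
heat_sink 0.76 ((671.0781860351562, 215.36187744140625), (24.36075
[... 490 characters left out ...]
.28488] [((440.4980163574219, 214.15087890625), (31.843305587768555, 7.729382038116455), 44.95103454589844), ((477.0882263183594, 177.6380615234375), (31.3626651763916, 8.416872024536133), 46.13090896606445)]
cork 1171
coaF 598 21 [393.  182.9] 20.16 box mid [392.71912211 183.08222205]
coaA 579 24 [442.5 134. ] 29.3 box mid [442.82308393 133.32005802]
side_mat 0.69 ((589.0474243164062, 324.31646728515625), (80.88027954101562, 133.01156616210938), 47.71063232421875)
kit_pad 0.96 ((671.0657348632812, 214.8332061767578), (63.54575729370117, 63.839820861816406), 89.80133819580078)
heat_sink 0.74 ((671.9008178710938, 215.12222290039062), (24.3201904296875, 28.913293838500977), 42.952674865722656)
```

View pics/wr8.png

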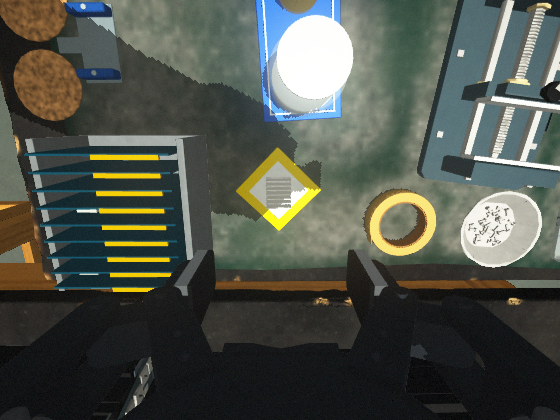

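The sink sits in the middle of the pad at (278,190), and fits of sink and pad agree to within 1 mm. Next the flux bottle goes back.

play_rows(targets=[{"grip":0,"linear":[-2.5,3,1.5],"delta_rot":[0,0,0]},{"grip":0,"linear":[-5,6,1.5],"delta_rot":[0,0,0]},{"grip":0,"linear":[-7.5,9,1.5],"delta_rot":[0,0,0]},{"grip":0,"linear":[-10,12,1.5],"delta_rot":[0,0,0]},{"grip":0,"linear":[-11.5,14,1.5],"delta_rot":[0,0,0]},{"grip":0,"linear":[-11.5,14,1.5],"delta_rot":[0,0,0]},{"grip":0,"linear":[-11.5,14,1.5],"delta_rot":[0,0,0]},{"grip":0,"linear":[-11.5,14,1.5],"delta_rot":[0,0,0]}])

```text
time: 23.75
ee_pos: [0.5565, 0.3549, 0.179]
tcp_rot: [-180.0, 0.0, 134.9]
wrist_force: [0.0, -0.2, 0.3]
opening: 0.0851
grasp_force: 0.0
```

Run:
```python
from h import *
print(bot.get_obs()["ee_pos"])
p=bot.camera("wrist"); analyse(p)
print(bot.get_obs()["ee_pos"])
```

```text
[0.55647431 0.35488406 0.17898376]
alc cap 2344 (array([612.9, 303.9]), 22.4)
flux cap 351 (array([555.7, 355.5]), 10.4) [0.5541 0.3565 0.0715]
rails [[475.79998779296875, 179.3000030517578], [438.8999938964844, 216.10000610351562]] mid [457.33008 197.68364] [((475.32684326171875, 178.40353393554688), (33.723243713378906, 7.70276403427124), 45.783363342285156), ((438.66387939453125, 215.20449829101562), (33.37788772583008, 7.222128868103027), 46.04384231567383)]
cork 4779
coaF 2458 30 [395.4 181.7] 21.71 box mid [395.17388423 180.72933667]
coaA 2163 28 [444.9 131.2] 59.02 box mid [443.80317438 134.01273235]
side_mat 0.66 ((588.170166015625, 326.36700439453125), (77.00419616699219, 128.1760711669922), 47.967403411865234)
kit_pad 0.6 ((666.4967651367188, 202.07308959960938), (47.72410202026367, 66.01472473144531), 77.84591674804688)
heat_sink 0.52 ((667.6405639648438, 218.54702758789062), (24.333358764648438, 19.915552139282227), 43.19630813598633)
[0.55656305 0.35480132 0.1791258 ]
```

Descend 15.4 cm to z ≈ 0.025 and grip.

play_rows(targets=[{"grip":0,"linear":[0,0,-4],"delta_rot":[0,0,0]},{"grip":0,"linear":[0,0,-8],"delta_rot":[0,0,0]},{"grip":0,"linear":[0,0,-11],"delta_rot":[0,0,0]},{"grip":0,"linear":[0,0,-13.5],"delta_rot":[0,0,0]},{"grip":0,"linear":[0,0,-15],"delta_rot":[0,0,0]},{"grip":0,"linear":[0,0,-15.4],"delta_rot":[0,0,0]},{"grip":60,"linear":[0,0,-15.4],"delta_rot":[0,0,0]},{"grip":100,"linear":[0,0,-15.4],"delta_rot":[0,0,0]},{"grip":130,"linear":[0,0,-15.4],"delta_rot":[0,0,0]},{"grip":180,"linear":[0,0,-15.4],"delta_rot":[0,0,0]}])

```text
time: 24.95
ee_pos: [0.5567, 0.356, 0.0268]
tcp_rot: [179.9, 0.0, 135.0]
wrist_force: [-0.7, 0.3, 3.3]
opening: 0.0345
grasp_force: 20.1
```

play_rows(force=20, targets=[{"grip":180,"linear":[0,0,0],"delta_rot":[0,0,0]},{"grip":180,"linear":[0,0,0],"delta_rot":[0,0,0]},{"grip":180,"linear":[0,0,0],"delta_rot":[0,0,0]}])

```text
time: 25.25
ee_pos: [0.5566, 0.356, 0.0267]
tcp_rot: [179.9, 0.0, 135.0]
wrist_force: [0.6, 0.4, 5.9]
opening: 0.0349
grasp_force: 20.3
```

play_rows(targets=[{"grip":180,"linear":[0,0,1],"delta_rot":[0,0,0]},{"grip":180,"linear":[0,0,4],"delta_rot":[0,0,0]},{"grip":180,"linear":[0,0,8],"delta_rot":[0,0,0]},{"grip":180,"linear":[0,0,12],"delta_rot":[0,0,0]},{"grip":180,"linear":[-1,-1,14],"delta_rot":[0,0,0]},{"grip":180,"linear":[-3,-3.2,14],"delta_rot":[0,0,0]},{"grip":180,"linear":[-5.5,-6,14],"delta_rot":[0,0,0]},{"grip":180,"linear":[-8,-8.7,14],"delta_rot":[0,0,0]},{"grip":180,"linear":[-10.5,-11.4,14],"delta_rot":[0,0,0]},{"grip":180,"linear":[-13,-14.1,14],"delta_rot":[0,0,0]}])

```text
time: 26.25
ee_pos: [0.4248, 0.2136, 0.1658]
tcp_rot: [180.0, 0.0, 135.0]
wrist_force: [0.2, -0.5, 0.2]
opening: 0.0345
grasp_force: 20.2
```

play_rows(targets=[{"grip":180,"linear":[-2,-2.1,0],"delta_rot":[0,0,0]},{"grip":180,"linear":[-3.05,-3.2,0],"delta_rot":[0,0,0]},{"grip":180,"linear":[-3.05,-3.2,-3],"delta_rot":[0,0,0]},{"grip":180,"linear":[-3.05,-3.2,-6],"delta_rot":[0,0,0]},{"grip":180,"linear":[-3.05,-3.2,-9],"delta_rot":[0,0,0]},{"grip":180,"linear":[-3.05,-3.2,-11.5],"delta_rot":[0,0,0]},{"grip":180,"linear":[-3.05,-3.2,-13],"delta_rot":[0,0,0]},{"grip":180,"linear":[-3.05,-3.2,-13.5],"delta_rot":[0,0,0]},{"grip":180,"linear":[-3.05,-3.2,-13.5],"delta_rot":[0,0,0]},{"grip":180,"linear":[-3.05,-3.2,-13.5],"delta_rot":[0,0,0]}])

```text
time: 27.25
ee_pos: [0.396, 0.1829, 0.0314]
tcp_rot: [179.9, 0.0, 135.0]
wrist_force: [-0.8, 0.1, -0.7]
opening: 0.0348
grasp_force: 20.2
```

Run:
```python
from h import *
o=bot.get_obs(); print(o["ee_pos"],o["wrist_force"])
p=bot.camera("wrist"); analyse(p)
p=bot.camera("side"); save(p,"si9.png"); analyse(p)
```

```text
[0.39600582 0.18286331 0.03143358] [-0.75838051  0.12153324 -0.71498162]
alc cap 316 (array([413.9, 216.6]), 15.5)
flux cap 2890 (array([394. , 178.6]), 15.0) [0.3933 0.1852 0.0763]
rails [[443.20001220703125, 221.1999969482422], [431.5, 209.8000030517578]] mid [437.36145 215.48474] [((444.0906677246094, 220.23728942871094), (16.09234619140625, 8.394571304321289), 45.84702682495117), ((432.27984619140625, 208.21475219726562), (17.193008422851562, 8.61703872680664), 43.93763732910156)]
cork 4731
coaF 3551 38 [394.8 181.9] 18.68 box mid [391.18009436 184.40521298]
coaA 1028 20 [444.8 132.9] 32.52 box mid [441.2948339  136.77804961]
alc cap 489 (array([613.5, 302.8]), 22.3)
rails [[478.20001220703125, 179.8000030517578], [441.6000061035156, 216.60000610351562]] mid [459.92816 198.16824] [((477.382568359375, 178.0972900390625), (30.45207977294922, 8.07229995727539), 46.2192268371582), ((440.2447204589844, 214.5562286376953), (31.590415954589844, 7.258915424346924), 44.278831481933594)]
cork 903
coaF 312 15 [394.2 183.9] 24.84 box mid [394.97074127 185.16571878]
coaA 597 21 [443.3 133.2] 34.29 box mid [442.33653434 133.96375114]
side_mat 0.78 ((589.6699829101562, 324.54071044921875), (76.72920227050781, 129.9666748046875), 49.05611038208008)
kit_pad 0.82 ((670.9863891601562, 214.94143676757812), (64.0329360961914, 65.12301635742188), 2.130460500717163)
```

play_rows(targets=[{"grip":180,"linear":[0,-0.05,-0.3],"delta_rot":[0,0,0]},{"grip":180,"linear":[0,-0.05,-0.5],"delta_rot":[0,0,0]},{"grip":180,"linear":[0,-0.05,-0.6],"delta_rot":[0,0,0]},{"grip":180,"linear":[0,-0.05,-0.6],"delta_rot":[0,0,0]}])

```text
time: 28.05
ee_pos: [0.3958, 0.1821, 0.0265]
tcp_rot: [179.9, 0.0, 135.0]
wrist_force: [-7.4, -4.5, 24.4]
opening: 0.0343
grasp_force: 22.5
```

play_rows(targets=[{"grip":180,"linear":[0,0,0.15],"delta_rot":[0,0,0]},{"grip":180,"linear":[0,0,0.15],"delta_rot":[0,0,0]}])

```text
time: 28.25
ee_pos: [0.3958, 0.1822, 0.0266]
tcp_rot: [179.9, 0.0, 135.0]
wrist_force: [-2.9, -0.3, 12.4]
opening: 0.034
grasp_force: 21.3
```

play_rows(targets=[{"grip":180,"linear":[0,0,0.1],"delta_rot":[0,0,0]},{"grip":150,"linear":[0,0,0.1],"delta_rot":[0,0,0]},{"grip":100,"linear":[0,0,0.1],"delta_rot":[0,0,0]},{"grip":50,"linear":[0,0,0.1],"delta_rot":[0,0,0]},{"grip":0,"linear":[0,0,0.1],"delta_rot":[0,0,0]},{"grip":0,"linear":[0,0,2],"delta_rot":[0,0,0]},{"grip":0,"linear":[0,0,6],"delta_rot":[0,0,0]},{"grip":0,"linear":[0,0,10],"delta_rot":[0,0,0]},{"grip":0,"linear":[0,0,14.6],"delta_rot":[0,0,0]},{"grip":0,"linear":[0,0,14.6],"delta_rot":[0,0,0]}])

```text
time: 29.25
ee_pos: [0.3974, 0.183, 0.1777]
tcp_rot: [179.6, 0.2, 135.0]
wrist_force: [1.0, 0.3, 0.3]
opening: 0.0855
grasp_force: 0.0
```

Run:
```python
from h import *
o=bot.get_obs(); print(o["ee_pos"],o["wrist_force"])
p=bot.camera("wrist"); save(p,"w10.png"); analyse(p)
p=bot.camera("side"); analyse(p)
```

```text
[0.39743164 0.18300524 0.17765723] [1.02256181 0.28210742 0.33479654]
flux cap 493 (array([395.1, 181.7]), 10.7) [0.394  0.1832 0.0723]
rails [[437.5, 214.10000610351562], [475.1000061035156, 178.1999969482422]] mid [456.30908 196.15097] [((438.4072570800781, 214.2448272705078), (32.7312126159668, 8.027987480163574), 45.43728256225586), ((475.3377685546875, 178.03289794921875), (32.98377227783203, 7.429810523986816), 45.07767868041992)]
cork 3458
coaF 1324 34 [395.6 181.8] 1.65 box mid [395.57059203 181.50801202]
coaA 1883 33 [445.5 132.6] 7.71 box mid [445.20893418 131.71450948]
side_mat 0.91 ((589.0669555664062, 325.3797607421875), (77.59043884277344, 130.18270874023438), 48.88691711425781)
kit_pad 0.79 ((661.626953125, 239.31700134277344), (47.30815887451172, 16.81102752685547), 1.1798784732818604)
alc cap 489 (array([613.5, 302. ]), 23.0)
flux cap 94 (array([397.4, 180.8]), 11.3) [0.3985 0.1833 0.0723]
rails [[441.1000061035156, 215.60000610351562], [478.29998779296875, 179.6999969482422]] mid [459.69525 197.69852] [((439.6370544433594, 213.8881378173828), (33.36199951171875, 6.690772533416748), 45.00364303588867), ((476.9444274902344, 177.52626037597656), (32.49374008178711, 8.460887908935547), 45.51873016357422)]
cork 908
coaF 323 19 [393.8 183.6] 18.23 box mid [393.41388235 183.70443721]
coaA 594 27 [442.5 132.9] 29.97 box mid [443.16580372 135.0065923 ]
side_mat 0.73 ((588.176513671875, 324.6019592285156), (80.48896026611328, 129.39109802246094), 46.71141052246094)
kit_pad 0.92 ((670.7760009765625, 214.97085571289062), (64.82012939453125, 65.59153747558594), 1.2308754920959473)
heat_sink 0.58 ((672.069091796875, 215.037353515625), (24.849943161010742, 28.998483657836914), 45.462711334228516)
```

View pics/w10.png

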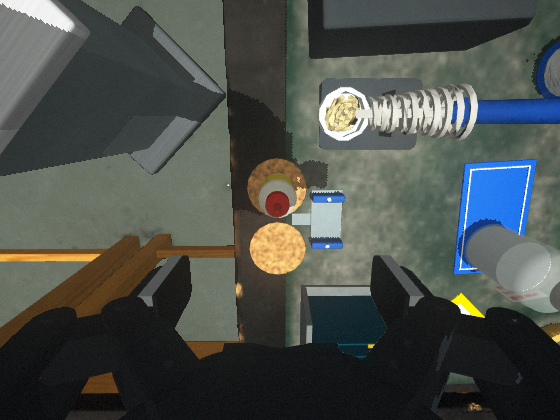

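The flux bottle stands centred on its coaster at (277,195); cap and coaster fits agree to 0.5 mm. Now the alcohol bottle.

play_rows(targets=[{"grip":0,"linear":[3.5,2,1],"delta_rot":[0,0,0]},{"grip":0,"linear":[7.5,4.2,1],"delta_rot":[0,0,0]},{"grip":0,"linear":[11.5,6.4,1],"delta_rot":[0,0,0]},{"grip":0,"linear":[15.5,8.6,1],"delta_rot":[0,0,0]},{"grip":0,"linear":[19.5,10.9,1],"delta_rot":[0,0,0]},{"grip":0,"linear":[21.8,12.2,1],"delta_rot":[0,0,0]},{"grip":0,"linear":[21.8,12.2,1],"delta_rot":[0,0,0]},{"grip":0,"linear":[21.8,12.2,1],"delta_rot":[0,0,0]},{"grip":0,"linear":[21.8,12.2,1],"delta_rot":[0,0,0]}])

```text
time: 30.55
ee_pos: [0.6128, 0.3037, 0.1819]
tcp_rot: [-180.0, -0.0, 135.0]
wrist_force: [-0.8, -0.2, -0.3]
opening: 0.0854
grasp_force: 0.0
```

Run:
```python
from h import *
p=bot.camera("wrist"); analyse(p); print(bot.get_obs()["ee_pos"])
```

```text
alc cap 2905 (array([613. , 303.8]), 22.2)
flux cap 221 (array([398. , 184.4]), 9.8) [0.4025 0.1875 0.0632]
rails [[440.20001220703125, 216.5], [476.5, 180.10000610351562]] mid [458.3477  198.30096] [((438.6718444824219, 214.8967742919922), (33.786865234375, 6.95656156539917), 44.493125915527344), ((475.4127197265625, 178.8935546875), (33.632511138916016, 7.185222625732422), 45.07294464111328)]
cork 3969
coaF 1506 26 [396.  182.5] 18.71 box mid [396.05046051 181.22254891]
coaA 2353 29 [444.9 133.1] 59.64 box mid [443.98469953 134.40719886]
side_mat 0.84 ((588.50634765625, 326.3619384765625), (77.83219909667969, 130.14581298828125), 48.437705993652344)
kit_pad 0.82 ((670.8762817382812, 215.12481689453125), (64.62667083740234, 65.16605377197266), 0.6117091178894043)
heat_sink 0.69 ((670.925537109375, 215.77952575683594), (24.622169494628906, 29.008255004882812), 45.136756896972656)
[0.61302268 0.3037784  0.18282481]
```

play_rows(force=25, targets=[{"grip":0,"linear":[0,0,-3],"delta_rot":[0,0,0]},{"grip":0,"linear":[0,0,-6],"delta_rot":[0,0,0]},{"grip":0,"linear":[0,0,-9],"delta_rot":[0,0,0]},{"grip":0,"linear":[0,0,-11],"delta_rot":[0,0,0]},{"grip":0,"linear":[0,0,-12.2],"delta_rot":[0,0,0]},{"grip":0,"linear":[0,0,-12.2],"delta_rot":[0,0,0]},{"grip":60,"linear":[0,0,-12.2],"delta_rot":[0,0,0]},{"grip":90,"linear":[0,0,-12.2],"delta_rot":[0,0,0]},{"grip":130,"linear":[0,0,-12.2],"delta_rot":[0,0,0]},{"grip":130,"linear":[0,0,-12.2],"delta_rot":[0,0,0]}])

```text
time: 31.75
ee_pos: [0.6142, 0.3044, 0.0618]
tcp_rot: [179.9, 0.1, 135.0]
wrist_force: [-1.4, -1.8, 6.8]
opening: 0.0561
grasp_force: 26.4
```

play_rows(targets=[{"grip":130,"linear":[0,0,0],"delta_rot":[0,0,0]},{"grip":130,"linear":[0,0,0],"delta_rot":[0,0,0]},{"grip":130,"linear":[0,0,0],"delta_rot":[0,0,0]}])

```text
time: 32.05
ee_pos: [0.6142, 0.3044, 0.0618]
tcp_rot: [179.9, 0.1, 135.0]
wrist_force: [-1.0, -1.0, 6.3]
opening: 0.0559
grasp_force: 26.4
```

play_rows(targets=[{"grip":130,"linear":[0,0,1],"delta_rot":[0,0,0]},{"grip":130,"linear":[0,0,3],"delta_rot":[0,0,0]},{"grip":130,"linear":[0,0,6],"delta_rot":[0,0,0]},{"grip":130,"linear":[0,0,9],"delta_rot":[0,0,0]},{"grip":130,"linear":[-0.7,-0.7,11],"delta_rot":[0,0,0]},{"grip":130,"linear":[-2,-2,11.5],"delta_rot":[0,0,0]},{"grip":130,"linear":[-4,-4,11.5],"delta_rot":[0,0,0]},{"grip":130,"linear":[-6.3,-6.3,11.5],"delta_rot":[0,0,0]},{"grip":130,"linear":[-8.6,-8.6,11.5],"delta_rot":[0,0,0]},{"grip":130,"linear":[-10.9,-10.9,11.5],"delta_rot":[0,0,0]}])

```text
time: 33.05
ee_pos: [0.5035, 0.1943, 0.1754]
tcp_rot: [180.0, 0.0, 135.0]
wrist_force: [-0.4, -0.2, -0.7]
opening: 0.0559
grasp_force: 27.3
```

play_rows(targets=[{"grip":130,"linear":[-2.3,-2.3,0],"delta_rot":[0,0,0]},{"grip":130,"linear":[-4.3,-4.5,0],"delta_rot":[0,0,0]},{"grip":130,"linear":[-5.5,-5.8,0],"delta_rot":[0,0,0]},{"grip":130,"linear":[-5.9,-6.23,0],"delta_rot":[0,0,0]},{"grip":130,"linear":[-5.9,-6.23,-3],"delta_rot":[0,0,0]},{"grip":130,"linear":[-5.9,-6.23,-6],"delta_rot":[0,0,0]},{"grip":130,"linear":[-5.9,-6.23,-8.5],"delta_rot":[0,0,0]},{"grip":130,"linear":[-5.9,-6.23,-10],"delta_rot":[0,0,0]},{"grip":130,"linear":[-5.9,-6.23,-10.7],"delta_rot":[0,0,0]},{"grip":130,"linear":[-5.9,-6.23,-10.7],"delta_rot":[0,0,0]}])

```text
time: 34.05
ee_pos: [0.4455, 0.1329, 0.0676]
tcp_rot: [-180.0, -0.0, 135.0]
wrist_force: [-0.3, 0.2, -0.7]
opening: 0.0558
grasp_force: 27.3
```

play_rows(targets=[{"grip":130,"linear":[0,0,0],"delta_rot":[0,0,0]},{"grip":130,"linear":[0,0,0],"delta_rot":[0,0,0]}])

```text
time: 34.25
ee_pos: [0.4462, 0.133, 0.069]
tcp_rot: [179.9, 0.0, 135.0]
wrist_force: [-0.6, -0.2, -1.3]
opening: 0.0561
grasp_force: 27.3
```

play_rows(targets=[{"grip":130,"linear":[0,0,-0.3],"delta_rot":[0,0,0]},{"grip":130,"linear":[0,0,-0.6],"delta_rot":[0,0,0]},{"grip":130,"linear":[0,0,-0.7],"delta_rot":[0,0,0]},{"grip":130,"linear":[0,0,-0.7],"delta_rot":[0,0,0]}])

```text
time: 34.65
ee_pos: [0.4459, 0.1328, 0.0618]
tcp_rot: [179.9, 0.0, 135.0]
wrist_force: [-2.0, -1.3, 7.1]
opening: 0.0564
grasp_force: 27.9
```

Contact made; I release and rise.

play_rows(targets=[{"grip":110,"linear":[0,0,0],"delta_rot":[0,0,0]},{"grip":60,"linear":[0,0,0],"delta_rot":[0,0,0]},{"grip":0,"linear":[0,0,0],"delta_rot":[0,0,0]},{"grip":0,"linear":[0,0,0],"delta_rot":[0,0,0]},{"grip":0,"linear":[0,0,2],"delta_rot":[0,0,0]},{"grip":0,"linear":[0,0,6],"delta_rot":[0,0,0]},{"grip":0,"linear":[0,0,10],"delta_rot":[0,0,0]},{"grip":0,"linear":[0,0,14],"delta_rot":[0,0,0]},{"grip":0,"linear":[0,0,18],"delta_rot":[0,0,0]},{"grip":0,"linear":[0,0,18],"delta_rot":[0,0,0]}])

```text
time: 35.65
ee_pos: [0.4469, 0.1332, 0.2461]
tcp_rot: [179.6, 0.2, 135.0]
wrist_force: [-0.1, -0.1, -0.0]
opening: 0.0858
grasp_force: 0.0
```

Run:
```python
from h import *
print(bot.get_obs()["ee_pos"])
p=bot.camera("wrist"); analyse(p)
p=bot.camera("scene"); save(p,"sc11.png"); report(p,["solder_reel","heat_sink"])
p=bot.camera("side"); report(p,["solder_reel","alcohol_bottle","flux_bottle"]); analyse(p)
```

```text
[0.44691437 0.13322681 0.24606662]
alc cap 1798 (array([444.6, 132.1]), 22.2)
flux cap 339 (array([395.3, 182.1]), 10.7) [0.3955 0.182  0.0724]
rails [[438.29998779296875, 214.39999389648438], [475.70001220703125, 178.5]] mid [456.99753 196.44069] [((438.4753112792969, 214.52638244628906), (32.3958625793457, 5.773727893829346), 44.913482666015625), ((475.27276611328125, 177.6335906982422), (32.2650146484375, 7.674415588378906), 44.83486557006836)]
cork 1366
coaF 1099 39 [395.9 181.9] 2.02 box mid [395.71389    181.92841611]
coaA 226 15 [440.3 140.9] 14.06 box mid [439.56076305 143.5432525 ]
side_mat 0.88 ((589.4942016601562, 325.7256164550781), (78.19035339355469, 132.44590759277344), 48.73640823364258)
kit_pad 0.88 ((670.9962768554688, 215.1761932373047), (67.15847778320312, 65.49508666992188), 0.8245901465415955)
heat_sink 0.69 ((671.1300659179688, 215.05088806152344), (26.310388565063477, 29.20763397216797), 44.77211380004883)
solder_reel 0.7 [341.0, 255.0, 376.0, 297.0] med [0.518 0.47  0.04 ] lo [0.488 0.441 0.002] hi [0.54  0.494 0.043]
heat_sink 0.75 [194.0, 235.0, 211.0, 252.
[... 505 characters left out ...]
7.99492] [((439.4208679199219, 213.82667541503906), (32.86436080932617, 6.328890800476074), 44.446712493896484), ((477.2640380859375, 178.22097778320312), (31.32428550720215, 8.403453826904297), 45.743709564208984)]
cork 404
coaF 310 16 [393.8 183.8] 14.76 box mid [392.75262977 184.17902874]
coaA 98 12 [445.4 143. ] 16.73 box mid [444.0082904  141.19324332]
side_mat 0.82 ((589.4078369140625, 324.7293395996094), (76.49897766113281, 129.3416748046875), 48.93582534790039)
kit_pad 0.6 ((671.7726440429688, 215.0102081298828), (65.0076904296875, 65.46343231201172), 1.8912885189056396)
heat_sink 0.66 ((672.0527954101562, 214.9098358154297), (24.956485748291016, 29.1879825592041), 46.33032989501953)
```

View pics/sc11.png

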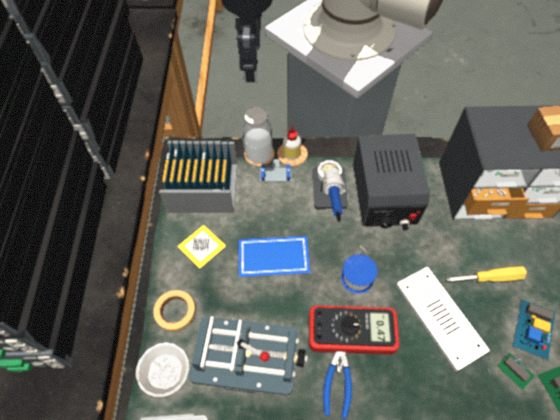

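Both bottles are back on their coasters at (258,140) and (292,148). The sink is in the middle of the pad at (202,245), and the reel at (358,272) hasn't moved.

```bash
python3 -c "
from workcell import bot
print(bot.job_done())"
```

```text
the job is handed in; nothing more can be done
None
```

The job is handed in after about 36 s of the 109 s: the heat sink is on the middle of the kit pad, both bottles stand upright within about 1 mm of their own coasters' centres, and the solder reel was not moved.

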